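# Strip down the clamped sieve column

## Robot

A 6-joint arm with a two-finger parallel gripper is mounted at the origin on the work surface. World frame = base frame: x ahead of the robot, y to its left, z up, the work surface at z = 0. Lengths are in mm, angles in rad, forces in N, time in s.
With the tool pointing down it reaches from about 300 to 775 mm from the base axis. Payload 14.6 kg.
Tool frame: the origin (TCP) lies between the finger pads; the fingertips stand 22 mm ahead of it and the grasp point (between the pads) lies 3 mm ahead of it (manip.tcp_to_tips is the distance from the TCP to the fingertips, in mm); y points along the fingers, z is the direction in which the jaws open and shut, and the axes are right-handed (so a half turn about y gives the same grasp; the last joint's range is limited). The gripper opens to 94 mm and grips with 3 to 60 N. Pads are 16 mm wide; open, the fingers measure 119 mm over their backs; the gripper's body (75 mm by 177 mm) begins 78 mm behind the grasp point.
Start: joints at [1.235, 0.3, 1.521, -0, 1.321, -0.067], TCP at [146.064, 530.24, 227.446] pointing down, gripper open.
Joint ranges: [-3.03, 3.03], [-0.79, 2.21], [0.23, 2.52], [-1.04, 4.18], [0, 3.07], [-2.55, 2.55]. Speed limits (rad/s): [2.22, 2.22, 2.57, 3.14, 3.14, 3.14].

## Interface

Orientations are given as [roll, pitch, yaw] about the fixed x, y, z axes, in that order (R = Rz(yaw) Ry(pitch) Rx(roll)).
In Python, from cell import manip gives the robot as it stands.
- The arm moves only by the shell command python3 -m jog 'ROWS' [OPENING] [FORCE]. ROWS is JSON, one flat list of numbers, 6 for each row, row after row: the shift along the tool's x, y, z in mm, then the turn, a rotation vector about the tool's x, y, z in degrees. A call has 1 to 10 rows; each row is the pose to reach, as a shift and turn from the pose commanded when the call began, along the tool's axes at that moment; what a row does not reach only later rows make up. A row lasts 1/12 s, in which the tool goes at most 41.7 mm and 7.16 degrees, less where a joint would pass 70% of its speed; a pose out of reach is approached as far as the arm can. A call with a gripper value outside its range is refused whole. OPENING is the finger opening in mm, from 0 to 94, set as the call begins (- or left out, the last holds). The fingers move at their own pace and stop on an object; FORCE is the grip in N (left out, the last holds). Time passes only in rows, so rows that repeat a pose let the fingers close. It gives the time, the measured TCP pose, the force and the opening at its end, in the units of the state.
- manip.read_state(): the state, without advancing time (a new reading comes with each control period).
- manip.camera(name): name is "side" or "top" or "wrist"; returns a dict with "img" (420x560x3 uint8, red, green, blue), "intrinsics" (3x3 intrinsics, pixels), "origin" and "orientation" of the camera in the world. Camera axes: x right, y down, z forward; pixel columns grow to the right and rows downward; lengths in mm; the calibration is good to about 2 mm. A picture is of the moment at which its call begins. There is no depth.
- manip.sign_off(): hands the job in, once; it reports no verdict.
Trained networks look in a picture, given as the dict that the camera call returned (one of the last four; its "shot" number tells which), for a name from the list of things; names that differ only in an ending like _2 or _b are one class to them, and where a whole thing is asked for, a point or a joint stands for the part that bears it (a point fixed in the world has none). Each returns a list of dicts, best first, with "score" (0 to 1); they miss things now and then, are a little off and sometimes report something else, mostly with a low value. They report only what shows in the picture. A call takes as long as a camera call.
- manip.masks_of(thing, picture): "pixels" (420x560 bool, what is visible of it) and "xy" ([column, row] in pixels, amid what is visible of it).
- manip.tip_of(thing, picture): "xy" ([column, row] in pixels: a listed point, or the origin of a listed thing).
The state is a dict: "clock": time; "joints": joint angles; "qd": joint speeds; "effort": joint torques, N m; "eef_pos": TCP position; "eef_rot": TCP orientation; "wrist_force": force on the tool from outside, world axes, zero at the start; "moment": the same for the moment, N m; "finger_gap": finger opening in mm.
Only numpy, scipy, OpenCV 4.12 (cv2) and the standard library are available. Lean on these libraries where they do the work, as an engineer would, in place of code of your own. Each camera call takes 0.05 s, during which the arm holds its last target.

## Task

The sieving run is over: strip the sieve column on the little shaker. Pull up the green index plunger and twist it so that it stays out by itself, swing the clamp arm with its cover a quarter turn aside (leave it there, the plunger still latched out), then take off the three sieves one at a time from the top and set each, upright and flat on the floor, into the dish of its own colour. Do not let a sieve drop, and leave the beaker and the amber bottle where they are.

Things in the scene. Friction and masses are not known exactly. Their poses are not given: they have to be found in the camera images.
- sieve_yellow: Sieve with yellow frame, top of the column (rim 174 mm above the bench). Frame 56 mm diameter, 24 high, open on top, wall 2; below it a spigot 47 diameter, 6 high, sits loosely in the rim below; 30 high in all, about 45 g. Origin: centre of the spigot's underside, z up, rim at +30. A yellow tab 12 wide, 3 thick, sticks out 18 at the rim along -x.
- sieve_blue: Sieve with blue frame, middle of the column (rim 150 mm above the bench). Frame 56 mm diameter, 24 high, open on top, wall 2; below it a spigot 47 diameter, 6 high, sits loosely in the rim below; 30 high in all, about 45 g. Origin: centre of the spigot's underside, z up, rim at +30. A blue tab 12 wide, 3 thick, sticks out 18 at the rim along -x.
- sieve_red: Sieve with red frame, bottom of the column (rim 126 mm above the bench), in a fixed steel cup. Frame 56 mm diameter, 24 high, open on top, wall 2; below it a spigot 47 diameter, 6 high, sits loosely in the rim below; 30 high in all, about 45 g. Origin: centre of the spigot's underside, z up, rim at +30. A red tab 12 wide, 3 thick, sticks out 18 at the rim along -x.
- dish_yellow: Round rinse dish, yellow rim and sides, white floor: 98 mm over the rim, 82 clear inside, 12 high, floor 4 thick; loose, 140 g. Origin: centre of its underside, z up (a sieve standing in it has its origin at +4 mm).
- dish_blue: Round rinse dish, blue rim and sides, white floor: 98 mm over the rim, 82 clear inside, 12 high, floor 4 thick; loose, 140 g. Origin: centre of its underside, z up (a sieve standing in it has its origin at +4 mm).
- dish_red: Round rinse dish, red rim and sides, white floor: 98 mm over the rim, 82 clear inside, 12 high, floor 4 thick; loose, 140 g. Origin: centre of its underside, z up (a sieve standing in it has its origin at +4 mm).
- plunger: Green T-grip bar of the sprung index plunger: 36 mm (its x, along the arm at rest) by 12 (y) by 18 high. Origin: its middle, 235 above the bench at rest, z up. Lifts 13 at most against 8 to 12 N; from 9 up it twists either way to 90 degrees and, let go at 45 or more, stays 9 up; untwisted it springs back. Its bushing, 18 wide, ends 9 below the bar at rest. Locks the arm when down.
- clamp_knob (a point): Middle of the black knob (18 mm diameter, 30 tall) on the arm's end, 211 above the bench. +x runs along the arm to its pivot post 90 away, plunger 122 away. Arm 22 wide, top 15 below this point; under it the 58 mm cover disc, 2 over the top sieve. Freed, it swings level 100 degrees either way, 0.15 N m friction, stays put. Shaker box 190 x 140, 70 high, centred 45 from knob to post.
- beaker: Small empty glass beaker, 54 mm diameter, 65 tall, loose among the dishes; not to be moved. Origin: centre of its underside.
- bottle: Amber glass bottle with black cap, 64 mm diameter, 150 tall, to the right of the work; not to be moved. Origin: centre of its underside.

How it is judged:
By the outcome, as a careful person would: the job done as asked, in the order asked, and still so for the second after the job is handed in, with the robot touching nothing.
It also fails if it takes over 122 s, if anything falls off the work surface, if the arm or the gripper's body presses on something with over 40 N, if the wrist force passes 120 N, or if a joint passes its speed limit or range.

## Working session

There is one attempt and no reset: what is moved stays moved. The work goes in short steps, Python scripts to look and compute and a shell command to move; the robot and the scene stay as the last step left them, time stands still between calls to the robot, and variables do not carry over. Pictures are saved under pics/ and viewed, and the job is handed in when it is done.

```bash
ls -la; mkdir -p pics
python3 - <<'E'
from cell import manip
import cv2,json,numpy as np
print(manip.read_state()); print(manip.tcp_to_tips)
for n in ("side","top","wrist"):
    c=manip.camera(n); print(n,c['shot'],c['intrinsics'],c['origin'],c['orientation'])
    cv2.imwrite(f'pics/a_{n}.png',c['img'][:,:,::-1])
E
```

```text
total 12
drwxr-xr-x  3 agent agent 4096 Dec  5 22:06 .
drwxr-xr-x 23 root  root  4096 Dec  5 22:06 ..
drwxr-xr-x  2 agent agent 4096 Dec  5 22:06 pics
{'clock': 0.0, 'joints': array([ 1.23537076e+00,  3.00474032e-01,  1.52162481e+00, -1.69356047e-05,
        1.32071822e+00, -6.65805018e-02]), 'qd': array([-1.93448752e-04, -4.18197854e-05,  4.18833748e-04,  1.09349086e-03,
       -2.13155041e-03,  1.24429403e-03]), 'effort': array([ 8.42985246e-04, -5.31793141e+01, -3.52760231e+01,  7.09509733e-02,
        2.40444025e-02, -5.14105716e-05]), 'eef_pos': array([146.00067043, 529.99806864, 226.86621621]), 'eef_rot': array([-1.57201911e+00,  6.50940930e-05, -2.68840900e-01]), 'wrist_force': array([ 1.2514176 , -0.20615389, -0.12975488]), 'moment': array([-0.08263334,  0.03008404,  0.02453035]), 'finger_gap': 94.02641611833353}
22.0
side 1 [[538.48712659   0.         286.56923534]
 [  0.         538.48712659 215.02377036]
 [  0.           0.           1.        ]] [464.44862784 945.67874429 928.80662358] [-2.24037688e+00  2.06734318e-03 -3.04381215e+00]
top 2 [[522.40433673   0.         288.30160535]
 [  0.         522.40433673 205.36890401]
 [  0.           0.           1.        ]] [ 336.05854725  -41.35657458 1497.72044803] [-2.99163038  0.00694203 -1.59449631]
wrist 3 [[335.22131821   0.         277.65028837]
 [  0.         335.22131821 212.94693981]
 [  0.           0.           1.        ]] [ 79.35593174 549.0004099  384.68500638] [2.89935378e+00 4.77395510e-04 1.30227109e+00]
```

View pics/a_side.png

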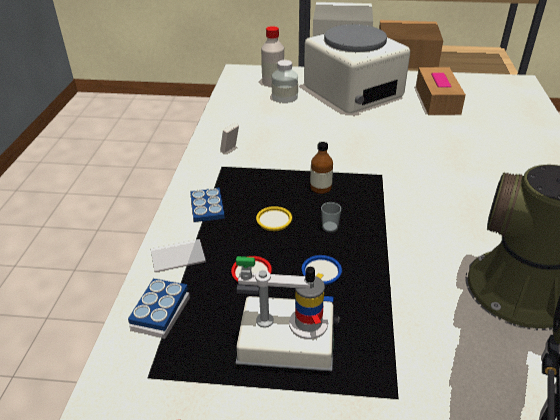

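View pics/a_top.png

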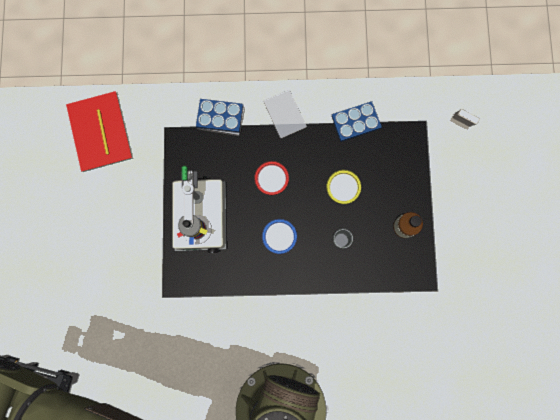

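View pics/a_wrist.png

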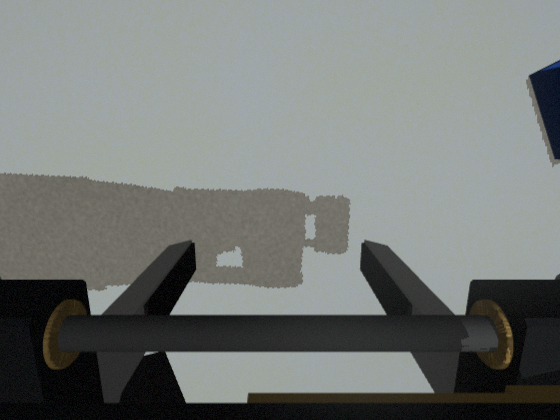

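```bash
cat > h.py <<'E'
from cell import manip
import cv2,numpy as np
from scipy.spatial.transform import Rotation as Rn
def R_of(o): return Rn.from_euler('xyz',o).as_matrix()
def ray(c,xy):
    d=R_of(c['orientation'])@np.linalg.inv(c['intrinsics'])@np.array([xy[0],xy[1],1.0]); return np.array(c['origin']),d/np.linalg.norm(d)
def tri(obs):
    A=np.zeros((3,3));b=np.zeros(3)
    for c,xy in obs:
        o,d=ray(c,xy);P=np.eye(3)-np.outer(d,d);A+=P;b+=P@o
    p=np.linalg.solve(A,b); return p,[float(np.linalg.norm(np.cross(p-ray(c,xy)[0],ray(c,xy)[1]))) for c,xy in obs]
def atz(c,xy,z):
    o,d=ray(c,xy);return o+d*(z-o[2])/d[2]
def proj(c,p):
    q=np.asarray(c['intrinsics'])@R_of(c['orientation']).T@(np.asarray(p,float)-c['origin']);return q[:2]/q[2]
def st():
    s=manip.read_state();print('t',round(s['clock'],2),'pos',s['eef_pos'].round(1),'rot',np.degrees(s['eef_rot']).round(1),'F',s['wrist_force'].round(1),'gap',round(s['finger_gap'],1),'q',s['joints'].round(2));return s
E
python3 - <<'E'
from h import *
cs=manip.camera('side');ct=manip.camera('top')
for n in "sieve_yellow sieve_blue sieve_red dish_yellow dish_blue dish_red plunger clamp_knob beaker bottle".split():
    o=[]
    for c in (cs,ct):
        r=manip.tip_of(n,c); print(n,[(np.round(x['xy'],1).tolist(),round(x['score'],2)) for x in r[:3]])
        if r:o.append((c,r[0]['xy']))
    if len(o)==2:
        p,e=tri(o);print('   ',p.round(1),np.round(e,1))
    for c in (cs,ct):
        r=manip.masks_of(n,c); print('   m',[(np.round(x['xy'],1).tolist(),round(x['score'],2),int(x['pixels'].sum())) for x in r[:2]])
E
```

```text
sieve_yellow [([306.8, 301.2], 0.52)]
sieve_yellow [([193.9, 226.0], 0.57)]
    [495.8 213.1 130.5] [1.8 1.8]
   m [([308.3, 301.6], 0.65, 291)]
   m [([203.1, 231.9], 0.45, 35), ([344.6, 186.3], 0.31, 912)]
sieve_blue [([311.3, 307.3], 0.75)]
sieve_blue [([195.2, 228.3], 0.39)]
    [488.9 212.8 113.7] [0.7 0.7]
   m [([313.5, 308.0], 0.62, 280)]
   m [([194.8, 238.3], 0.37, 45)]
sieve_red [([307.6, 314.5], 0.67)]
sieve_red [([196.1, 228.5], 0.63)]
    [493.3 214.2  92.5] [1.8 1.8]
   m [([311.4, 320.6], 0.67, 200)]
   m [([407.9, 224.9], 0.55, 555)]
dish_yellow []
dish_yellow [([346.0, 185.8], 0.9)]
   m [([276.4, 218.5], 0.87, 636)]
   m [([345.6, 186.0], 0.77, 866)]
dish_blue [([318.8, 272.8], 0.61), ([312.1, 276.3], 0.38)]
dish_blue [([278.8, 239.8], 0.97)]
    [472.   -7.1  -5.5] [8.3 8.3]
   m [([322.1, 267.8], 0.81, 723)]
   m [([280.7, 237.2], 0.56, 939)]
dish_red [([251.0, 271.0], 0.89)]
dish_red [([271.0, 180.8], 0.6), ([185.8, 176.0], 0.29)]
    [640.5  12.3   4.4] [4.9 4.9]
   m [([255.4, 267.1], 0.91, 404)]
   m []
plunger [([245.3, 259.1], 0.65)]
plunger [([194.4, 228.0], 0.7), ([187.4, 172.9], 0.5)]
    [548.2 202.6 221.1] [69.4 69.4]
   m [([243.1, 261.0], 0.77, 179)]
   m [([184.3, 176.1], 0.49, 48)]
clamp_knob [([310.2, 273.8], 0.71)]
clamp_knob [([185.4, 225.2], 0.67)]
    [489.8 218.9 212.4] [2.7 2.7]
   m [([278.5, 280.5], 0.57, 1566)]
   m [([189.5, 213.4], 0.74, 806)]
beaker [([329.3, 226.7], 0.92)]
beaker [([342.3, 241.4], 0.65)]
    [ 457.8 -189.5   -6.5] [3.1 3.1]
   m [([331.7, 217.8], 0.88, 530)]
   m [([343.6, 235.9], 0.86, 299), ([270.7, 177.1], 0.29, 836)]
bottle [([319.8, 184.7], 0.82), ([319.4, 272.4], 0.28)]
bottle [([406.4, 228.0], 0.69)]
    [ 492.2 -374.4    1.1] [4. 4.]
   m [([322.3, 168.5], 0.95, 921)]
   m [([412.2, 226.7], 0.96, 581)]
```

Run:
```python
from h import *
cs=manip.camera('side');ct=manip.camera('top')
print(tri([(cs,(245.3,260)),(ct,(184.3,174))]))
for z in(226,235,244): print(z,atz(cs,(244,261),z).round(1),atz(ct,(184.3,174.5),z).round(1))
print('knob',atz(cs,(310.2,273.8),211).round(1),atz(ct,(185.4,225.2),211).round(1))
for n,xy in dict(y=(345.6,186),b=(279.8,237),r=(271.5,178.5),bk=(342,240)).items(): print(n,atz(ct,xy,12 if n!='bk' else 0).round(1))
for n,xy in dict(y=(274.5,218),b=(322,269),r=(252,270),bk=(330,228)).items(): print(n,atz(cs,xy,12 if n!='bk' else 0).round(1))
img=ct['img'][150:270,150:300,::-1];cv2.imwrite('pics/b_top.png',cv2.resize(img,None,fx=5,fy=5,interpolation=cv2.INTER_CUBIC))
img=cs['img'][230:380,220:360,::-1];cv2.imwrite('pics/b_side.png',cv2.resize(img,None,fx=4,fy=4,interpolation=cv2.INTER_CUBIC))
```

```text
(array([613.30621796, 217.76456642, 235.98587853]), [1.7572231469040687, 1.7572231469043345])
226 [619.3 209.8 226. ] [612.4 219.7 226. ]
235 [617.3 219.3 235. ] [610.5 217.9 235. ]
244 [615.3 228.7 244. ] [608.5 216.  244. ]
knob [492.6 217.  211. ] [487.2 219.3 211. ]
y [ 613.2 -203.3   12. ]
b [470.2 -10.   12. ]
r [640.7  10.5  12. ]
bk [ 458.3 -187.9    0. ]
y [ 610.9 -190.7   12. ]
b [472.9  -4.3  12. ]
r [642.   15.4  12. ]
bk [ 458.8 -176.9    0. ]
```

View pics/b_top.png

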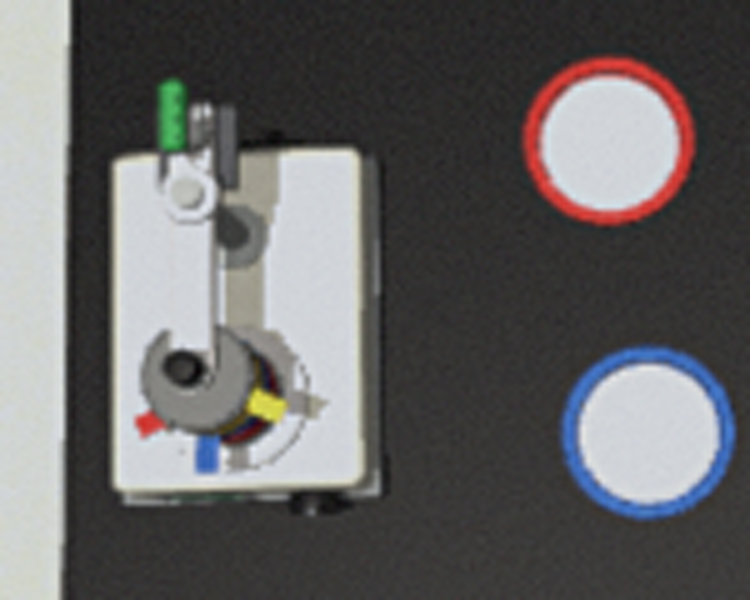

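View pics/b_side.png

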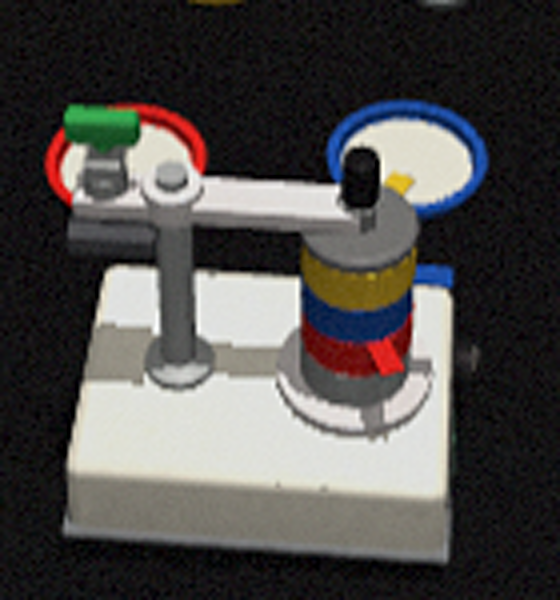

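```bash
python3 -m jog '[10,-25,-5,0,-1.5,0, 40,-50,-18,0,-3,0, 75,-75,-34,0,-5,0, 110,-95,-50,0,-7,0, 145,-115,-67,0,-9,0, 180,-130,-84,0,-11,0, 215,-140,-100,0,-13,0, 250,-150,-117,0,-15.4,0, 280,-150,-130,0,-15.4,0, 300,-150,-140,0,-15.4,0]'; python3 -m jog '[25,0,-20,0,0,0, 55,0,-44,0,0,0, 85,0,-68,0,0,0, 110,0,-88,0,0,0, 122,0,-97,0,0,0, 122,0,-97,0,0,0, 122,0,-97,0,0,0]'
cat > look.py <<'E'
import sys
from h import *
s=st()
c=manip.camera('wrist');cv2.imwrite(f'pics/{sys.argv[1]}.png',c['img'][:,:,::-1])
for n in sys.argv[2:]:
    r=manip.tip_of(n,c);m=manip.masks_of(n,c)
    print(n,[(np.round(x['xy'],1).tolist(),round(x['score'],2)) for x in r[:2]],'m',[(np.round(x['xy'],1).tolist(),round(x['score'],2),int(x['pixels'].sum())) for x in m[:2]])
print(repr(c['origin']),repr(c['orientation']))
E
python3 look.py c1 plunger clamp_knob dish_red dish_blue
```

```text
clock: 3.18
eef_pos: [400.3, 313.3, 378.2]
eef_rot: [-1.57, -0.001, -0.002]
wrist_force: [0.0, -0.0, 0.3]
finger_gap: 94.0
clock: 3.77
eef_pos: [520.0, 218.7, 377.2]
eef_rot: [-1.571, 0.001, -0.001]
wrist_force: [-0.3, -0.0, 1.0]
finger_gap: 93.7
t 3.77 pos [520.  218.7 377.2] rot [-90.    0.   -0.1] F [-0.3 -0.   1. ] gap 93.7 q [ 0.33  0.27  1.22  0.    1.65 -1.24]
plunger [([277.9, 300.0], 0.89)] m [([278.5, 295.7], 0.82, 384), ([276.8, 199.8], 0.39, 4811)]
clamp_knob [([277.0, 176.6], 0.69)] m [([277.8, 196.9], 0.81, 4696)]
dish_red [([155.7, 246.6], 0.64)] m [([144.7, 241.3], 0.75, 1668)]
dish_blue [([134.8, 147.0], 0.79)] m [([131.2, 145.6], 0.61, 3238)]
array([450.92856752, 219.14626836, 534.93217098]) array([ 2.89979147e+00, -5.40425246e-04,  1.57016193e+00])
```

View pics/c1.png

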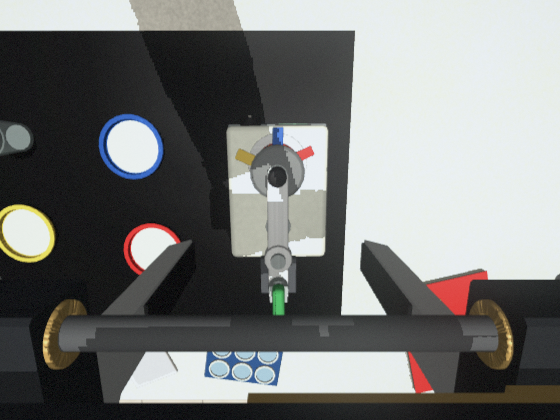

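```bash
python3 -m jog '[25,5,0,0,0,0, 55,12,0,0,0,0, 85,18,0,0,0,0, 105,20,0,0,0,0, 110,20,0,0,0,0, 110,20,0,0,0,0, 110,20,0,0,0,0]'
python3 look.py c2 plunger clamp_knob dish_red dish_blue dish_yellow
```

```text
clock: 4.8
eef_pos: [629.6, 218.8, 357.7]
eef_rot: [-1.571, -0.0, 0.0]
wrist_force: [-0.6, 0.2, -0.9]
finger_gap: 94.0
t 4.8 pos [629.6 218.8 357.7] rot [-90.  -0.   0.] F [-0.6  0.2 -0.9] gap 94.0 q [ 0.28  0.54  0.9   0.    1.71 -1.29]
plunger [([278.5, 192.6], 0.88)] m [([275.3, 193.1], 0.94, 611)]
clamp_knob [([277.1, 48.6], 0.78)] m [([277.0, 82.0], 0.73, 6219)]
dish_red [([144.4, 183.3], 0.69)] m [([141.5, 185.7], 0.62, 3273)]
dish_blue [([118.9, 67.9], 0.91)] m [([117.6, 66.9], 0.79, 4161)]
dish_yellow [([2.6, 168.9], 0.63)] m [([9.8, 170.5], 0.83, 1849)]
array([560.4127638 , 219.15110668, 515.37417989]) array([ 2.89905687e+00, -6.16518948e-04,  1.57121791e+00])
```

View pics/c2.png

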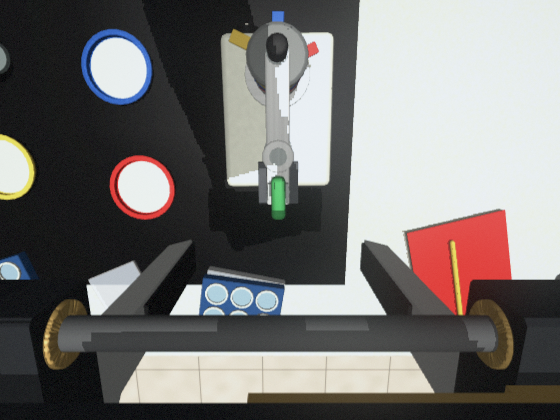

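Run:
```python
from h import *
c2=manip.camera('wrist'); cs=manip.camera('side');ct=manip.camera('top')
c1=dict(intrinsics=c2['intrinsics'],origin=np.array([450.93,219.146,534.93]),orientation=np.array([2.89979147e+00, -5.40425246e-04,  1.57016193e+00]))
def T(n,o): p,e=tri(o);print(n,p.round(1),np.round(e,1))
T('knob',[(c1,(277,176.6)),(c2,(277.1,48.6))])
T('knob w2,s,t',[(c1,(277,176.6)),(c2,(277.1,48.6)),(cs,(310.2,273.8)),(ct,(185.4,225.2))])
T('plg w',[(c1,(277.9,300)),(c2,(278.5,192.6))])
T('plg w2,s',[(c2,(278.5,192.6)),(cs,(244.5,260)),(ct,(184.3,174))])
T('blue',[(c1,(134,147)),(c2,(118.9,67.9))]);T('red',[(c1,(155.7,246.6)),(c2,(144.4,183.3))])
T('blue wst',[(c2,(118.2,67.4)),(cs,(322,270)),(ct,(279.3,238))]);T('red wst',[(c2,(142.5,184.5)),(cs,(251,271)),(ct,(271,180.3))])
m=manip.masks_of('plunger',c2)[0]['pixels'];ys,xs=np.nonzero(m);print(xs.min(),xs.max(),ys.min(),ys.max())
for r in range(ys.min(),ys.max()+1,4): print(r,xs[ys==r].min(),xs[ys==r].max(),end='; ')
print()
for r in (ys.min(),ys.max()):
  print(atz(c2,(278.5,r),244).round(1),atz(c2,(278.5,r),226).round(1))
print(atz(c2,(278.5,192.6),235))
cv2.imwrite('pics/c2z.png',cv2.resize(c2['img'][20:240,200:350,::-1],None,fx=3,fy=3,interpolation=cv2.INTER_CUBIC)[:600])
```

```text
knob [494.7 218.7 209.9] [0. 0.]
knob w2,s,t [492.3 218.7 211.3] [2.2 2.6 1.  5.1]
plg w [612.  219.7 237.3] [0.2 0.2]
plg w2,s [613.4 218.7 236.2] [1.7 3.1 2.1]
blue [476.   -3.4   7.8] [0.9 0.9]
red [640.8  13.8   1.2] [0.4 0.4]
blue wst [471.8  -8.6   2.5] [2.7 1.8 3.6]
red wst [641.5  12.1   4.6] [0.8 3.8 4.5]
271 285 175 218
175 275 282; 179 271 285; 183 271 285; 187 271 285; 191 271 285; 195 271 285; 199 271 285; 203 271 285; 207 271 285; 211 271 285; 215 272 284; 
[596.2 219.8 244. ] [598.6 219.9 226. ]
[632.3 219.9 244. ] [637.  219.9 226. ]
[612.37862066 219.8800546  235.        ]
```

View pics/c2z.png

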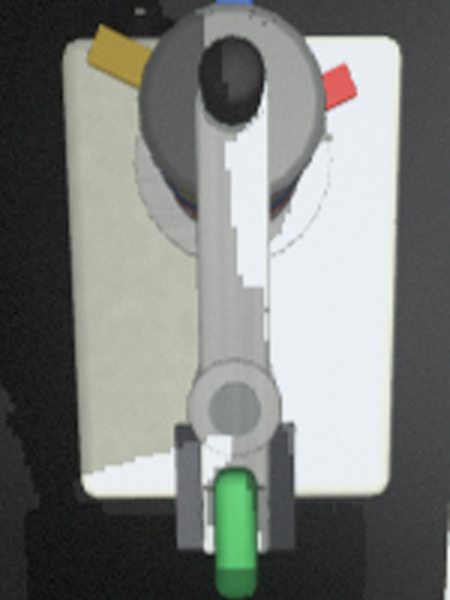

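```bash
python3 -m jog '[-8,20,0,0,0,0, -16,50,0.8,0,0,0, -16,80,0.8,0,0,0, -16,100,0.8,0,0,0, -16,110,0.8,0,0,0, -16,114,0.8,0,0,0, -16,114,0.8,0,0,0, -16,114,0.8,0,0,0]' 40; python3 look.py d1 plunger
```

```text
clock: 6.22
eef_pos: [614.6, 219.5, 244.9]
eef_rot: [-1.57, -0.002, -0.0]
wrist_force: [-0.1, -1.1, 0.7]
finger_gap: 44.2
t 6.22 pos [614.6 219.5 244.9] rot [-90.   -0.1  -0. ] F [-0.1 -1.1  0.7] gap 44.2 q [ 0.29  0.52  1.17  0.    1.45 -1.28]
plunger [([276.8, 263.6], 0.79)] m [([276.8, 262.1], 0.68, 1670)]
array([545.11291395, 219.81057116, 402.46857883]) array([ 2.89737261e+00, -1.03594919e-03,  1.57100145e+00])
```

View pics/d1.png

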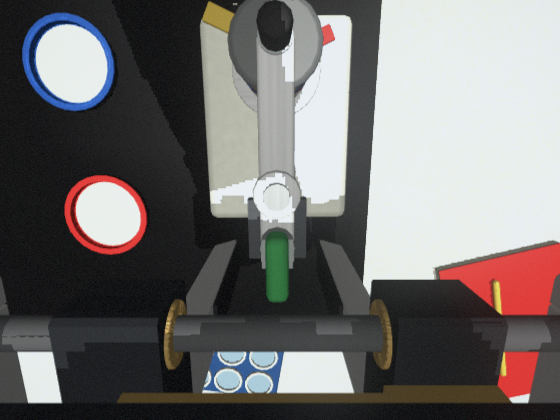

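```bash
python3 -m jog '[0,1,0,0,0,0, 0,1,0,0,0,0, 0,1,0,0,0,0, 0,1,0,0,0,0, 0,1,0,0,0,0, 0,1,0,0,0,0, 0,1,0,0,0,0]' 0 40; python3 -m jog '[0,-2,0,0,0,0, 0,-4,0,0,0,0, 0,-6,0,0,0,0, 0,-8,0,0,0,0, 0,-10,0,0,0,0, 0,-11,0,0,0,0, 0,-11,0,0,0,0]'; python3 look.py d2 plunger
```

```text
clock: 6.95
eef_pos: [614.1, 219.3, 242.5]
eef_rot: [-1.571, 0.0, -0.0]
wrist_force: [-1.0, -1.9, 0.5]
finger_gap: 11.6
clock: 7.53
eef_pos: [614.0, 219.3, 253.3]
eef_rot: [-1.571, 0.001, -0.0]
wrist_force: [1.4, -1.0, -12.4]
finger_gap: 11.6
t 7.53 pos [614.  219.3 253.3] rot [-90.   0.  -0.] F [  1.4  -1.  -12.4] gap 11.6 q [ 0.29  0.52  1.16 -0.    1.47 -1.28]
plunger [([277.2, 266.3], 0.73)] m [([277.0, 264.1], 0.59, 1501)]
array([544.92076109, 219.74042676, 411.0824701 ]) array([ 2.89969164e+00, -2.45817712e-04,  1.57100597e+00])
```

View pics/d2.png

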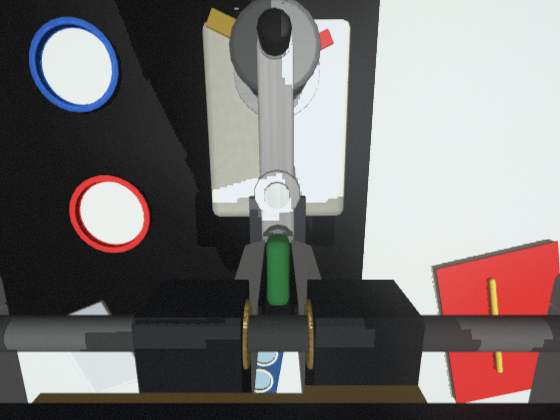

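Run:
```python
from h import *
c=manip.camera('wrist');m=manip.masks_of('plunger',c)[0]['pixels'];ys,xs=np.nonzero(m);print(ys.min(),ys.max(),xs.min(),xs.max())
for x in (596,614,632): print(x,proj(c,(x,219.3,255)).round(1),proj(c,(x,219.3,237)).round(1))
```

```text
233 304 266 289
596 [276.6 238. ] [276.7 227.6]
614 [276.7 272.3] [276.7 258.9]
632 [276.7 304.8] [276.8 288.7]
```

```bash
python3 -m jog '[0,0,0,0,6,0, 0,0,0,0,13,0, 0,0,0,0,20,0, 0,0,0,0,27,0, 0,0,0,0,34,0, 0,0,0,0,41,0, 0,0,0,0,48,0, 0,0,0,0,55,0, 0,0,0,0,62,0, 0,0,0,0,69,0]'; python3 -m jog '[0,0,0,0,7,0, 0,0,0,0,11,0, 0,0,0,0,11,0, 0,2,0,0,11,0, 0,3,0,0,11,0, 0,3,0,0,11,0]'; python3 look.py d3 plunger
```

```text
clock: 8.62
eef_pos: [615.0, 220.0, 253.8]
eef_rot: [-1.567, 0.0, -1.21]
wrist_force: [12.4, 4.2, -11.1]
finger_gap: 11.5
clock: 9.12
eef_pos: [615.3, 220.0, 251.6]
eef_rot: [-1.566, 0.001, -1.396]
wrist_force: [12.7, 2.7, -8.7]
finger_gap: 11.6
t 9.12 pos [615.3 220.  251.6] rot [-89.7   0.1 -80. ] F [12.7  2.7 -8.7] gap 11.6 q [0.29 0.52 1.16 0.   1.46 0.11]
plunger [([277.8, 266.3], 0.98)] m [([278.6, 267.3], 0.87, 1597)]
array([602.61861385, 288.31534168, 409.3959768 ]) array([ 2.90075543, -0.00522501,  0.1748874 ])
```

View pics/d3.png

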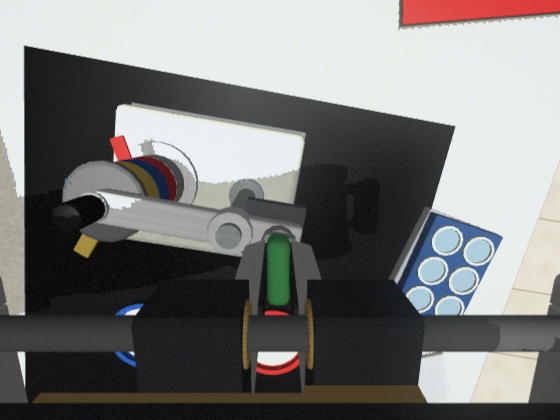

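```bash
python3 -m jog '[0,0,0,0,0,0, 0,0,0,0,0,0, 0,0,0,0,0,0, 0,0,0,0,0,0, 0,-10,0,0,0,0, 0,-30,0,0,0,0, 0,-60,0,0,0,0, 0,-80,0,0,0,0, 0,-80,0,0,0,0]' 30; python3 look.py d4 plunger clamp_knob
python3 - <<'E'
from h import *
cs=manip.camera('side');r=manip.tip_of('plunger',cs);print(r);
img=cs['img'][230:380,220:360,::-1];cv2.imwrite('pics/d4_side.png',cv2.resize(img,None,fx=4,fy=4,interpolation=cv2.INTER_CUBIC))
E
```

```text
clock: 10.02
eef_pos: [614.7, 219.6, 336.6]
eef_rot: [-1.563, 0.001, -1.396]
wrist_force: [-0.2, 0.8, 0.3]
finger_gap: 30.1
t 10.02 pos [614.7 219.6 336.6] rot [-89.5   0.1 -80. ] F [-0.2  0.8  0.3] gap 30.1 q [0.29 0.49 1.01 0.   1.63 0.11]
plunger [([277.7, 222.1], 0.91)] m [([275.9, 221.8], 0.9, 719)]
clamp_knob [([137.0, 188.6], 0.79)] m [([187.4, 195.7], 0.9, 6375)]
array([601.54836357, 287.89046481, 494.3879438 ]) array([ 2.90075798, -0.00812978,  0.17483597])
[{'xy': [244.8, 256.5], 'score': 0.55}]
```

View pics/d4.png

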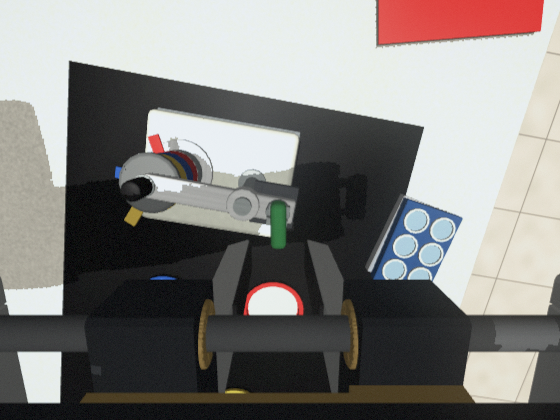

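View pics/d4_side.png

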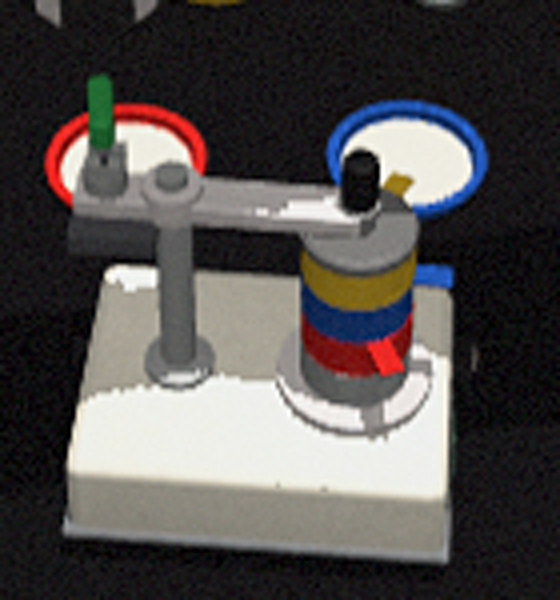

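```bash
python3 -m jog '[-2,0,-12,0,-7,0, -4,0,-26,0,-14,0, -7,0,-42,0,-21,0, -10,0,-58,0,-28,0, -12,0,-74,0,-35,0, -14,0,-88,0,-42,0, -17,0,-100,0,-49,0, -19,0,-110,0,-56,0, -20,0,-117,0,-63,0, -20.3,0,-120.5,0,-70,0]' 26; python3 -m jog '[0,5,0,0,-5,0, 0,15,0,0,-10,0, 0,25,0,0,-10,0, 0,30,0,0,-10,0, 0,30,0,0,-10,0]'; python3 look.py e1 clamp_knob plunger;  python3 - <<'E'
from h import *
c=manip.camera('wrist');s=manip.read_state();p=s['eef_pos']
for x,y in ((492,218.7),(494.7,218.7),(p[0],p[1])): print(proj(c,(x,y,226)).round(1),proj(c,(x,y,211)).round(1))
E
```

```text
clock: 11.2
eef_pos: [491.1, 218.5, 330.3]
eef_rot: [-1.571, 0.0, -0.168]
wrist_force: [0.4, 0.0, -0.7]
finger_gap: 25.8
clock: 11.62
eef_pos: [491.6, 218.3, 298.9]
eef_rot: [-1.572, 0.002, -0.003]
wrist_force: [0.8, -0.6, 0.5]
finger_gap: 26.0
t 11.62 pos [491.6 218.3 298.9] rot [-90.    0.1  -0.2] F [ 0.8 -0.6  0.5] gap 26.0 q [ 0.35  0.23  1.44  0.    1.47 -1.22]
clamp_knob [([279.9, 227.9], 0.78)] m [([280.7, 239.8], 0.95, 6205)]
plunger [([280.5, 392.0], 0.96)] m [([279.3, 381.9], 0.81, 720)]
array([422.75923863, 219.04958892, 456.78992973]) array([2.90153238e+00, 3.57857209e-04, 1.56808352e+00])
[277.2 228.4] [277.2 222.9]
[277.2 232. ] [277.2 226.2]
[276.9 228.5] [276.9 222.9]
```

View pics/e1.png

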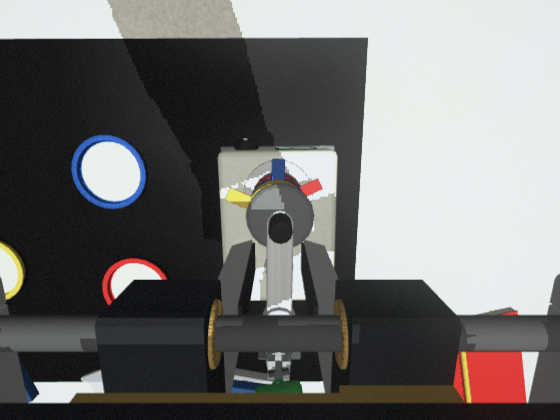

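```bash
python3 -m jog '[1,12,1,0,0,0, 2,30,1.8,0,0,0, 2,48,1.8,0,0,0, 2,60,1.8,0,0,0, 2,68,1.8,0,0,0, 2,72,1.8,0,0,0, 2,72,1.8,0,0,0]'; python3 look.py e2 clamp_knob
```

```text
clock: 12.5
eef_pos: [493.9, 220.2, 228.2]
eef_rot: [-1.571, 0.0, -0.0]
wrist_force: [-0.8, 0.0, -0.2]
finger_gap: 25.8
t 12.5 pos [493.9 220.2 228.2] rot [-90.   0.  -0.] F [-0.8  0.  -0.2] gap 25.8 q [ 0.35  0.28  1.55  0.    1.32 -1.22]
clamp_knob [([279.1, 260.2], 0.86)] m [([278.0, 256.6], 0.85, 8031)]
array([424.76819744, 220.67396777, 385.92686836]) array([ 2.89966107e+00, -3.22566778e-04,  1.57086595e+00])
```

View pics/e2.png

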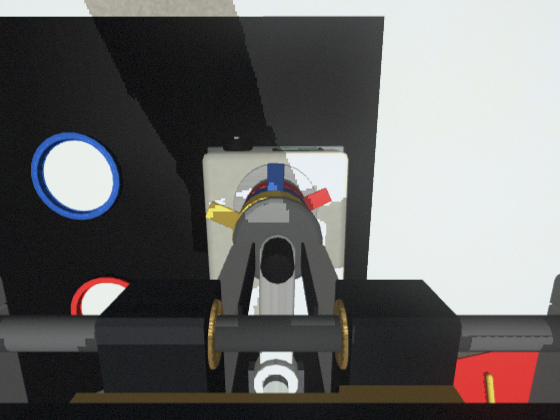

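```bash
python3 -m jog '[0.3,0,7.8,0,5,0, 2,0,18.7,0,12,0, 4.9,0,29.3,0,19,0, 9.1,0,39.5,0,26,0, 14.5,0,49,0,33,0, 21.1,0,57.9,0,40,0, 28.6,0,65.8,0,47,0, 37.1,0,72.8,0,54,0, 45,0,77.9,0,60,0, 53.4,0,82.2,0,66,0]';python3 -m jog '[0.5,0,9.4,0,6,0, 2,0,18.7,0,12,0, 4.4,0,27.8,0,18,0, 7.2,0,35.2,0,23,0, 9.1,0,39.5,0,26,0, 9.1,0,39.5,0,26,0]'; python3 look.py e3 clamp_knob plunger
```

```text
clock: 13.48
eef_pos: [547.7, 302.8, 229.2]
eef_rot: [-1.57, -0.0, -1.157]
wrist_force: [-1.0, -2.4, 0.8]
finger_gap: 26.1
clock: 13.98
eef_pos: [587.8, 310.2, 228.9]
eef_rot: [-1.57, 0.0, -1.609]
wrist_force: [-0.6, 0.6, 0.6]
finger_gap: 26.2
t 13.98 pos [587.8 310.2 228.9] rot [-90.    0.  -92.2] F [-0.6  0.6  0.6] gap 26.2 q [0.43 0.56 1.15 0.   1.43 0.47]
clamp_knob [([271.6, 262.9], 0.7)] m []
plunger [] m []
array([590.4219477 , 379.78871031, 386.65754534]) array([ 2.90019426e+00, -8.00450463e-04, -3.75455035e-02])
```

View pics/e3.png

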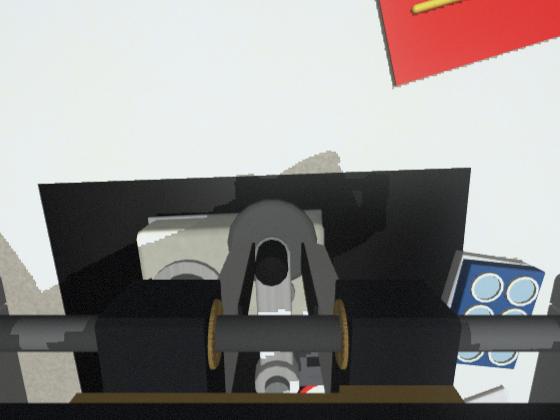

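```bash
python3 -m jog '[0,-15,0,0,0,0, 0,-40,0,0,0,0, 0,-70,0,0,0,0, 20,-95,-15,0,-1,0, 40,-115,-35,0,-2.2,0, 65,-125,-57,0,-2.2,0, 85,-130,-75,0,-2.2,0, 98,-130,-87,0,-2.2,0, 103.5,-130,-91.9,0,-2.2,0, 103.5,-130,-91.9,0,-2.2,0]' 94; python3 look.py f1 sieve_yellow sieve_blue sieve_red clamp_knob plunger
```

```text
clock: 15.07
eef_pos: [491.1, 209.4, 359.3]
eef_rot: [-1.569, 0.0, -1.567]
wrist_force: [1.3, 0.3, 0.4]
finger_gap: 89.4
t 15.07 pos [491.1 209.4 359.3] rot [-89.9   0.  -89.8] F [1.3 0.3 0.4] gap 89.4 q [ 0.33  0.2   1.35 -0.    1.6   0.33]
sieve_yellow [([280.3, 186.2], 0.84)] m [([275.7, 191.7], 0.94, 2545)]
sieve_blue [([258.4, 387.7], 0.63)] m [([244.8, 180.2], 0.58, 225)]
sieve_red [([282.3, 184.5], 0.23)] m [([268.5, 155.4], 0.74, 220)]
clamp_knob [] m [([376.5, 134.6], 0.93, 6514)]
plunger [([386.2, 239.4], 0.56)] m [([390.1, 233.7], 0.71, 657), ([356.4, 298.2], 0.16, 1071)]
array([490.7262978 , 279.04083547, 517.03798881]) array([ 2.90024517e+00, -1.49992198e-03,  3.77229962e-03])
```

View pics/f1.png

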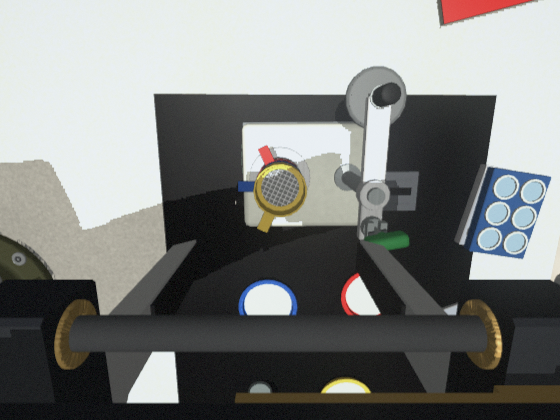

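```bash
cat > rim.py <<'E'
from h import *
import sys
def rim(c,lo,hi,seed,zr,R=28,win=45):
    hsv=cv2.cvtColor(c['img'],cv2.COLOR_RGB2HSV)
    m=cv2.inRange(hsv,np.array(lo),np.array(hi))
    w=np.zeros_like(m);cv2.circle(w,(int(seed[0]),int(seed[1])),win,255,-1);m&=w
    return m
def fit(c,m,seed,z0,R=28):
    # search x,y,z of circle whose projected disk best matches mask's filled upper outline
    pass
E
python3 - <<'E'
from h import *
c=manip.camera('wrist')
z=cv2.resize(c['img'][130:260,210:350,::-1],None,fx=5,fy=5,interpolation=cv2.INTER_CUBIC)
for col,(x,y,zz) in {(255,0,255):(491,218.7,174),(0,255,0):(493,218.7,174)}.items():
    t=np.linspace(0,2*np.pi,60)
    for a in t:
        p=(proj(c,(x+28*np.cos(a),y+28*np.sin(a),zz))-[210,130]+.5)*5-.5
        cv2.circle(z,(int(p[0]),int(p[1])),1,col,-1)
cv2.imwrite('pics/f1z.png',z[:600])
E
```

```text
(no output)
```

View pics/f1z.png

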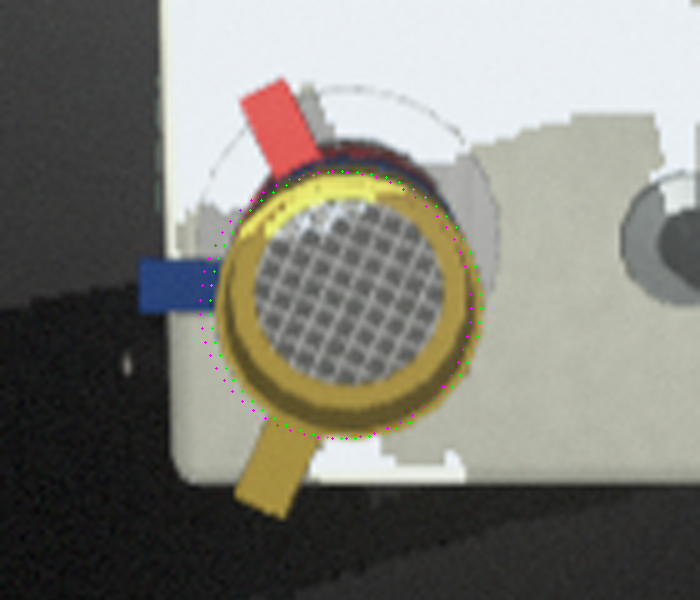

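```bash
python3 -m jog '[-4,20,1,0,0,0, -9,50,2.3,0,0,0, -9,85,2.3,0,0,0, -9,105,2.3,0,0,0, -9,115,2.3,0,0,0, -9,115,2.3,0,0,0, -9,115,2.3,0,0,0]' 94; python3 look.py f2 sieve_yellow
python3 - <<'E'
from h import *
c=manip.camera('wrist')
z=cv2.resize(c['img'][150:300,190:360,::-1],None,fx=4,fy=4,interpolation=cv2.INTER_CUBIC)
for col,(x,y,zz) in {(255,0,255):(493.4,218.6,174),(0,255,0):(493.4,218.6,170)}.items():
    for a in np.linspace(0,2*np.pi,60):
        p=(proj(c,(x+28*np.cos(a),y+28*np.sin(a),zz))-[190,150]+.5)*4-.5
        cv2.circle(z,(int(p[0]),int(p[1])),1,col,-1)
cv2.imwrite('pics/f2z.png',z[:600])
E
```

```text
clock: 16.25
eef_pos: [494.3, 219.1, 244.5]
eef_rot: [-1.57, 0.0, -1.567]
wrist_force: [-0.0, -0.9, -0.1]
finger_gap: 94.3
t 16.25 pos [494.3 219.1 244.5] rot [-90.    0.  -89.8] F [-0.  -0.9 -0.1] gap 94.3 q [0.35 0.27 1.52 0.   1.35 0.35]
sieve_yellow [([278.4, 224.3], 0.9)] m [([273.9, 229.9], 0.73, 5240), ([457.5, 308.3], 0.64, 42)]
array([494.0124223, 288.7427971, 402.2170399]) array([ 2.90014829e+00, -1.04248422e-03,  3.69731556e-03])
```

View pics/f2z.png

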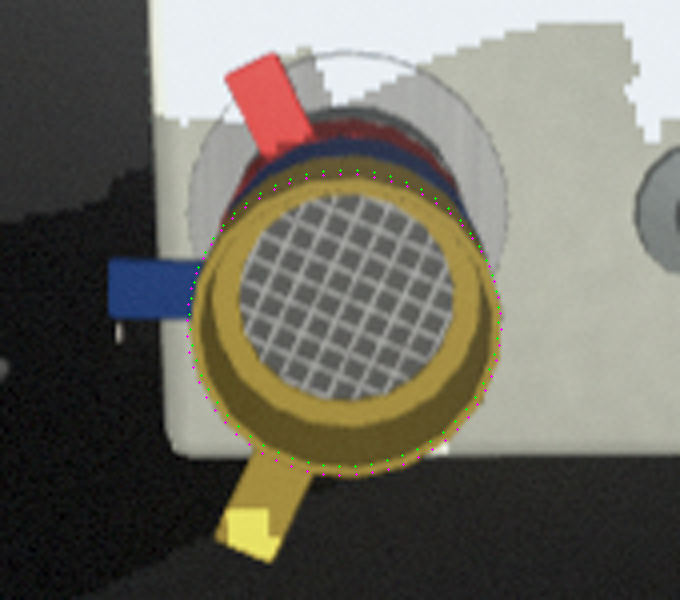

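```bash
python3 -m jog '[0.5,15,-0.6,0,0,0, 0.7,35,-0.7,0,0,0, 0.7,52,-0.7,0,0,0, 0.7,62,-0.7,0,0,0, 0.7,67,-0.7,0,0,0, 0.7,68,-0.7,0,0,0, 0.7,68,-0.7,0,0,0]'; python3 -m jog '[0,0,0,0,0,0, 0,0,0,0,0,0, 0,0,0,0,0,0, 0,0,0,0,0,0, 0,0,0,0,0,0, 0,0,0,0,0,0, 0,0,0,0,0,0, 0,0,0,0,0,0]' 50 12; python3 look.py f3
```

```text
clock: 17.03
eef_pos: [494.0, 218.5, 177.1]
eef_rot: [-1.568, 0.001, -1.567]
wrist_force: [-1.8, -1.0, 4.6]
finger_gap: 94.1
clock: 17.7
eef_pos: [494.0, 218.5, 177.0]
eef_rot: [-1.568, 0.001, -1.567]
wrist_force: [-0.9, -1.1, 6.7]
finger_gap: 55.6
t 17.7 pos [494.  218.5 177. ] rot [-89.8   0.  -89.8] F [-0.9 -1.1  6.7] gap 55.6 q [ 0.35  0.32  1.61 -0.    1.2   0.35]
array([493.42071481, 288.06082932, 334.75336699]) array([ 2.90056292, -0.00295925,  0.00373926])
```

View pics/f3.png

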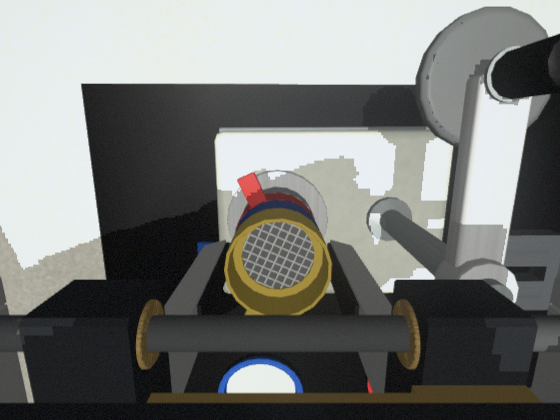

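```bash
python3 -m jog '[0,-2,0,0,0,0, 0,-6,0,0,0,0, 0,-12,0,0,0,0, 0,-20,0,0,0,0, 0,-30,0,0,0,0, 0,-42,0,0,0,0, 0,-54,0,0,0,0, 0,-60,0,0,0,0, 0,-60,0,0,0,0]'; python3 look.py f4 plunger
python3 - <<'E'
from h import *
cs=manip.camera('side')
img=cs['img'][200:380,200:360,::-1];cv2.imwrite('pics/f4_side.png',cv2.resize(img,None,fx=3,fy=3,interpolation=cv2.INTER_CUBIC))
E
```

```text
clock: 18.5
eef_pos: [493.7, 218.5, 237.4]
eef_rot: [-1.568, 0.001, -1.567]
wrist_force: [0.1, 1.1, -0.3]
finger_gap: 55.4
t 18.5 pos [493.7 218.5 237.4] rot [-89.8   0.1 -89.8] F [ 0.1  1.1 -0.3] gap 55.4 q [ 0.35  0.27  1.54 -0.    1.33  0.35]
plunger [] m []
array([493.15176317, 288.02278256, 395.13240103]) array([ 2.90077678e+00, -2.75357582e-03,  3.76510831e-03])
```

View pics/f4.png

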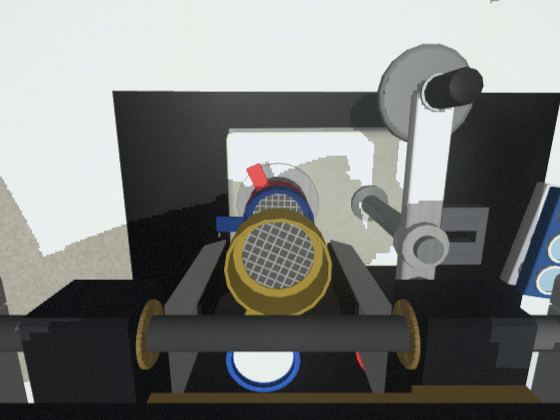

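View pics/f4_side.png

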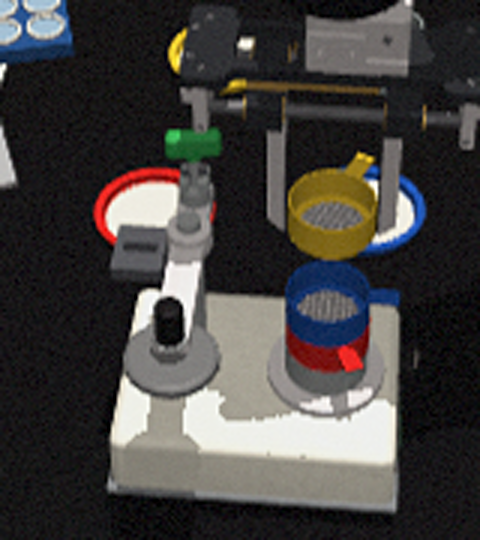

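```bash
python3 -m jog '[0,-15,0,0,0,0, 0,-35,0,0,0,0, 5,-52,2,0,0,0, 25,-62,8,0,0,0, 55,-65,16,0,0,0, 90,-65,26,0,0,0, 127,-65,36,0,0,0, 164,-65,46,0,0,0, 201,-65,56,0,0,0, 238,-65,66,0,0,0]';python3 -m jog '[37,0,10,0,0,0, 74,0,20,0,0,0, 111,0,30,0,0,0, 146,0,38,0,0,0, 178,0,44,0,0,0, 205,0,49,0,0,0, 225,0,52,0,0,0, 236,0,53,0,0,0, 240,0,53,0,0,0, 240,0,53,0,0,0]'; python3 look.py g1 dish_yellow dish_red dish_blue beaker
```

```text
clock: 19.53
eef_pos: [560.1, -21.3, 299.9]
eef_rot: [-1.572, 0.0, -1.567]
wrist_force: [0.5, 0.5, -1.1]
finger_gap: 55.7
clock: 20.37
eef_pos: [613.7, -259.4, 299.8]
eef_rot: [-1.572, 0.001, -1.568]
wrist_force: [0.2, 0.2, -0.2]
finger_gap: 55.8
t 20.37 pos [ 613.7 -259.4  299.8] rot [-90.    0.  -89.8] F [ 0.2  0.2 -0.2] gap 55.8 q [-0.45  0.54  1.02  0.    1.58 -0.46]
dish_yellow [] m [([275.5, 133.5], 0.58, 4562)]
dish_red [] m []
dish_blue [] m [([162.4, 6.2], 0.93, 585)]
beaker [([160.2, 122.3], 0.74), ([275.5, 249.6], 0.62)] m [([146.6, 119.4], 0.58, 2138), ([275.9, 260.0], 0.18, 9101)]
array([ 613.78648568, -189.7922819 ,  457.60534153]) array([2.90029082e+00, 6.31940433e-04, 3.21328545e-03])
```

View pics/g1.png

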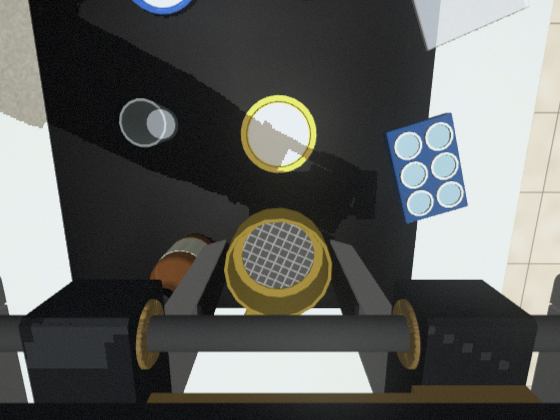

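```bash
cat > dish.py <<'E'
from h import *
import sys
def fitcirc(c,col,seed,z,R,x0,win=60):
    """mask of saturated colour, fill, fit center on plane z by outline"""
    hsv=cv2.cvtColor(c['img'],cv2.COLOR_RGB2HSV)
    rng={'y':[((18,90,90),(38,255,255))],'b':[((100,120,60),(130,255,255))],'r':[((0,120,80),(8,255,255)),((172,120,80),(180,255,255))]}[col]
    m=sum(cv2.inRange(hsv,np.array(a),np.array(b)) for a,b in rng).astype(np.uint8)
    w=np.zeros_like(m);cv2.circle(w,tuple(int(v) for v in seed),win,255,-1);m&=w
    pts=cv2.findNonZero(m)
    h=cv2.convexHull(pts)[:,0,:].astype(float)
    P=np.array([atz(c,p,z)[:2] for p in h])
    A=np.c_[2*P,np.ones(len(P))];s=np.linalg.lstsq(A,(P**2).sum(1),rcond=None)[0]
    return s[:2],np.sqrt(s[2]+s[0]**2+s[1]**2),len(P)
E
python3 - <<'E'
from dish import *
c=manip.camera('wrist')
print(atz(c,(279,134),12).round(1)); print(fitcirc(c,'y',(279,134),12,49,None,45))
ct=manip.camera('top')
print(fitcirc(ct,'y',(345.6,186),12,49,None,25),fitcirc(ct,'b',(279.5,237),12,49,None,25),fitcirc(ct,'r',(271.5,178.5),12,49,None,25))
print(atz(c,(134,125),0).round(1), 'beaker')
E
```

```text
[ 615.7 -193.9   12. ]
(array([ 614.35043881, -194.83141227]), np.float64(49.25260551953949), 40)
(array([ 613.31678213, -193.69165107]), np.float64(47.47861604216249), 15) (array([473.45117226,  -8.19461537]), np.float64(49.277063835490004), 23) (array([643.62357459,  11.16688559]), np.float64(50.11403213866555), 23)
[ 423.9 -183.2    0. ] beaker
```

```bash
python3 -m jog '[-12,15,0,0,0,0, -30,45,0,0,0,0, -48,80,0.3,0,0,0, -60,118,0.6,0,0,0, -64.6,155,0.6,0,0,0, -64.6,190,0.6,0,0,0, -64.6,218,0.6,0,0,0, -64.6,235,0.6,0,0,0, -64.6,242,0.6,0,0,0, -64.6,242,0.6,0,0,0]'; python3 look.py g2;python3 -m jog '[0,4,0,0,0,0, 0,8,0,0,0,0, 0,12,0,0,0,0, 0,14,0,0,0,0, 0,15,0,0,0,0, 0,16,0,0,0,0, 0,16,0,0,0,0, 0,16,0,0,0,0]'
```

```text
clock: 21.75
eef_pos: [613.7, -194.5, 57.0]
eef_rot: [-1.573, 0.001, -1.567]
wrist_force: [-1.0, 0.5, -0.0]
finger_gap: 55.4
t 21.75 pos [ 613.7 -194.5   57. ] rot [-90.1   0.1 -89.8] F [-1.   0.5 -0. ] gap 55.4 q [-0.36  0.68  1.38 -0.    1.09 -0.37]
array([ 613.92034129, -124.91624022,  214.81285822]) array([2.90070753e+00, 2.12484171e-03, 3.71875537e-03])
clock: 22.47
eef_pos: [614.3, -194.7, 42.6]
eef_rot: [-1.571, -0.0, -1.567]
wrist_force: [0.1, -0.3, 0.7]
finger_gap: 56.0
```

View pics/g2.png

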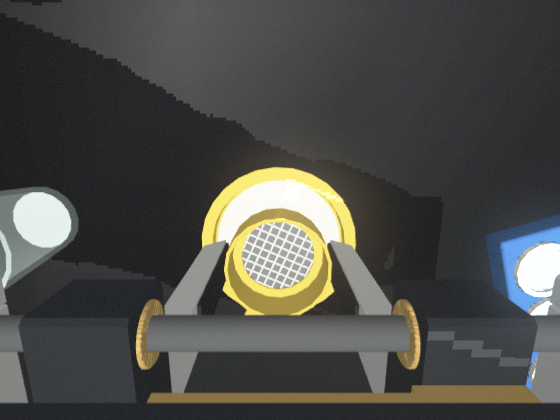

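```bash
python3 -m jog '[0,1.5,0,0,0,0, 0,3,0,0,0,0, 0,3,0,0,0,0]'; python3 -m jog '[0,1,0,0,0,0, 0,1,0,0,0,0, 0,1,0,0,0,0]';python3 -m jog '[0,1,0,0,0,0, 0,1,0,0,0,0, 0,1,0,0,0,0]'
```

```text
clock: 22.72
eef_pos: [614.1, -194.6, 39.1]
eef_rot: [-1.571, 0.0, -1.567]
wrist_force: [-0.7, 0.8, 0.0]
finger_gap: 55.9
clock: 22.97
eef_pos: [614.2, -194.7, 38.4]
eef_rot: [-1.571, 0.0, -1.567]
wrist_force: [-0.3, 0.1, 0.3]
finger_gap: 55.4
clock: 23.22
eef_pos: [614.2, -194.7, 37.4]
eef_rot: [-1.571, 0.0, -1.567]
wrist_force: [-0.0, 0.1, -0.2]
finger_gap: 55.4
```

```bash
python3 -m jog '[0,0.7,0,0,0,0, 0,0.7,0,0,0,0, 0,0.7,0,0,0,0]'; python3 -m jog '[0,0.7,0,0,0,0, 0,0.7,0,0,0,0, 0,0.7,0,0,0,0]'; python3 look.py g3
```

```text
clock: 23.47
eef_pos: [614.3, -194.7, 37.0]
eef_rot: [-1.571, -0.0, -1.567]
wrist_force: [-1.6, 0.5, 2.8]
finger_gap: 55.3
clock: 23.72
eef_pos: [614.3, -194.8, 36.9]
eef_rot: [-1.571, -0.0, -1.567]
wrist_force: [-5.1, 1.1, 9.5]
finger_gap: 55.9
t 23.72 pos [ 614.3 -194.8   36.9] rot [-90.   -0.  -89.8] F [-5.1  1.1  9.5] gap 55.9 q [-0.36  0.71  1.38 -0.    1.05 -0.37]
array([ 614.15889071, -125.06034057,  194.58185229]) array([ 2.89961247e+00, -4.17194810e-04,  3.66978849e-03])
```

View pics/g3.png

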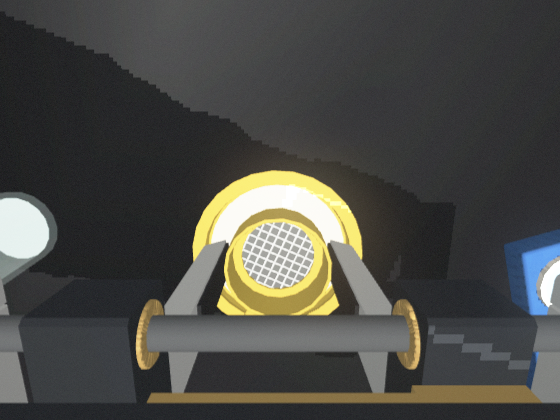

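```bash
python3 -m jog '[0,-0.8,0,0,0,0, 0,-0.8,0,0,0,0, 0,-0.8,0,0,0,0, 0,-0.8,0,0,0,0, 0,-0.8,0,0,0,0, 0,-0.8,0,0,0,0]' 72; python3 -m jog '[0,-5,0,0,0,0, 0,-20,0,0,0,0, 0,-45,0,0,0,0, 0,-80,0,0,0,0, 0,-118,0,0,0,0, 0,-155,0,0,0,0, 0,-190,0,0,0,0, -20,-225,0,0,0,0, -40,-245,0,0,0,0, -40,-245,0,0,0,0]';  python3 look.py g4 sieve_yellow
```

```text
clock: 24.27
eef_pos: [614.2, -194.7, 36.7]
eef_rot: [-1.571, 0.0, -1.567]
wrist_force: [0.4, 0.0, 0.2]
finger_gap: 72.0
clock: 25.1
eef_pos: [615.2, -152.3, 288.0]
eef_rot: [-1.563, -0.002, -1.565]
wrist_force: [0.2, 0.3, 0.2]
finger_gap: 71.9
t 25.1 pos [ 615.2 -152.3  288. ] rot [-89.5  -0.1 -89.7] F [0.2 0.3 0.2] gap 71.9 q [-0.3   0.45  1.17  0.    1.51 -0.31]
sieve_yellow [([273.8, 213.3], 0.71)] m [([273.2, 219.0], 0.97, 1703)]
array([613.6290845 , -82.31055368, 445.56926258]) array([ 2.89789599, -0.00823051,  0.00580764])
```

View pics/g4.png

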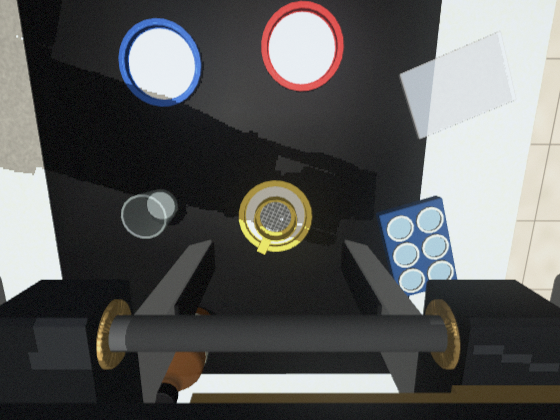

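```bash
python3 - <<'E'
from dish import *
c=manip.camera('wrist')
print(fitcirc(c,'b',(160,62),12,49,None,50),fitcirc(c,'r',(302,46),12,49,None,50),fitcirc(c,'y',(275,217),12,49,None,42))
E
python3 -m jog '[-15,-10,-5,0,-7,0, -34,-18,-11,0,-14,0, -54,-20,-18,0,-21,0, -74,-20,-24,0,-28,0, -94,-20,-31,0,-35,0, -114,-20,-38,0,-42,0, -134,-20,-44,0,-49,0, -152,-20,-50,0,-56,0, -168,-20,-55,0,-63,0, -182,-20,-60,0,-70,0]' 94; python3 -m jog '[-13,0,18,0,-6,0, -31,0,40,0,-13,0, -53,0,68,0,-19.7,0, -76,0,98,0,-19.7,0, -98,0,126,0,-19.7,0, -112,0,145,0,-19.7,0, -119,0,154,0,-19.7,0, -121.4,0,156.8,0,-19.7,0, -121.4,0,156.8,0,-19.7,0]'; python3 look.py h1 sieve_blue clamp_knob
```

```text
(array([475.49746759,  -6.07653965]), np.float64(49.35101970946148), 44) (array([645.4748753,  13.0059085]), np.float64(49.0712935101621), 36) (array([ 613.42959228, -196.7669354 ]), np.float64(49.96785068620778), 36)
clock: 26.13
eef_pos: [553.0, 27.4, 300.4]
eef_rot: [-1.572, 0.002, -0.34]
wrist_force: [0.5, 0.2, -0.7]
finger_gap: 94.0
clock: 26.88
eef_pos: [492.5, 215.4, 301.1]
eef_rot: [-1.571, 0.001, -0.001]
wrist_force: [-0.6, -0.2, 0.2]
finger_gap: 94.1
t 26.88 pos [492.5 215.4 301.1] rot [-90.    0.1  -0.1] F [-0.6 -0.2  0.2] gap 94.1 q [ 0.34  0.23  1.44 -0.    1.47 -1.22]
sieve_blue [([279.5, 201.0], 0.78), ([239.9, 353.6], 0.44)] m [([280.9, 200.7], 0.86, 3013)]
clamp_knob [] m [([299.9, 311.5], 0.58, 2839)]
array([423.48659029, 216.00554336, 458.8907337 ]) array([2.90033962e+00, 1.09656764e-04, 1.56953861e+00])
```

View pics/h1.png

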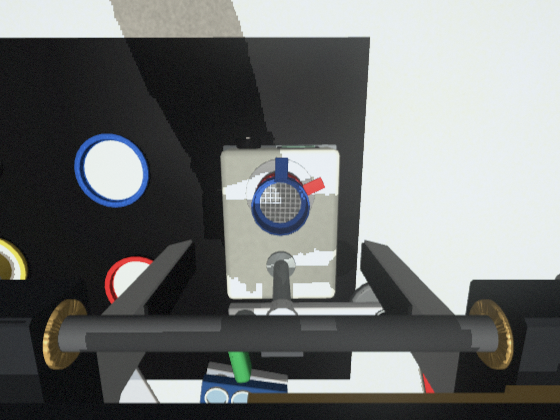

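```bash
cat > ov.py <<'E'
from h import *
import sys
name,x0,y0,w,h,f=sys.argv[1],*map(int,sys.argv[2:7])
cx,cy,z=map(float,sys.argv[7:10])
c=manip.camera('wrist')
im=cv2.resize(c['img'][y0:y0+h,x0:x0+w,::-1],None,fx=f,fy=f,interpolation=cv2.INTER_CUBIC)
for a in np.linspace(0,2*np.pi,60):
    p=(proj(c,(cx+28*np.cos(a),cy+28*np.sin(a),z))-[x0,y0]+.5)*f-.5
    cv2.circle(im,(int(p[0]),int(p[1])),1,(255,0,255),-1)
cv2.imwrite(f'pics/{name}.png',im)
E
python3 ov.py h1z 215 140 130 110 5 493.5 218.5 150
```

```text
(no output)
```

View pics/h1z.png

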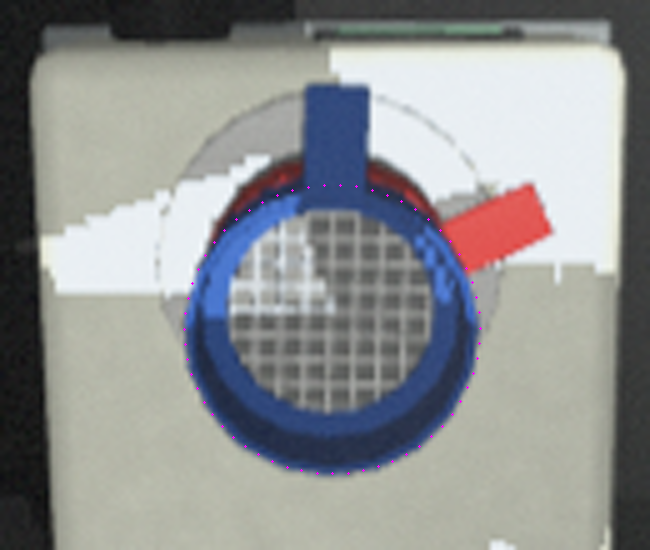

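```bash
python3 -m jog '[0.5,15,1.5,0,0,0, 1,45,3,0,0,0, 1,80,3,0,0,0, 1,110,3,0,0,0, 1,130,3,0,0,0, 1,142,3,0,0,0, 1,147,3,0,0,0, 1,147.5,3,0,0,0, 1,147.5,3,0,0,0]'; python3 -m jog '[0,0,0,0,0,0, 0,0,0,0,0,0, 0,0,0,0,0,0, 0,0,0,0,0,0, 0,0,0,0,0,0, 0,0,0,0,0,0, 0,0,0,0,0,0, 0,0,0,0,0,0]' 50 12; python3 look.py h2
```

```text
clock: 27.93
eef_pos: [493.8, 218.6, 155.0]
eef_rot: [-1.571, -0.001, -0.002]
wrist_force: [-0.1, -0.2, 0.0]
finger_gap: 94.0
clock: 28.6
eef_pos: [493.4, 218.8, 154.5]
eef_rot: [-1.571, -0.0, -0.002]
wrist_force: [-0.0, -0.1, 2.0]
finger_gap: 56.6
t 28.6 pos [493.4 218.8 154.5] rot [-90.   -0.   -0.1] F [-0.  -0.1  2. ] gap 56.6 q [ 0.35  0.35  1.63 -0.    1.16 -1.22]
array([424.21335076, 219.26828444, 312.19426645]) array([ 2.89898229e+00, -5.35446516e-04,  1.56933406e+00])
```

View pics/h2.png

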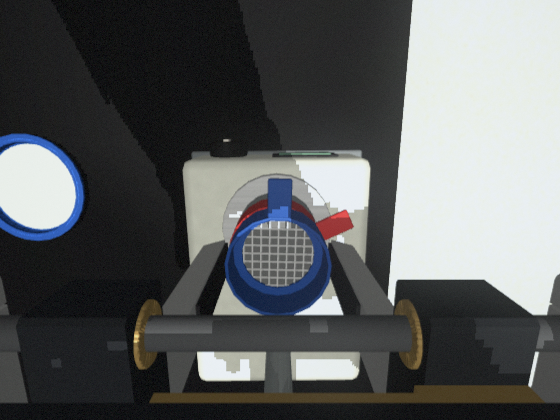

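```bash
python3 -m jog '[0,-2,0,0,0,0, 0,-6,0,0,0,0, 0,-12,0,0,0,0, 0,-20,0,0,0,0, 0,-30,0,0,0,0, 0,-42,0,0,0,0, 0,-56,0,0,0,0, 0,-70,0,0,0,0, 0,-78,0,0,0,0, 0,-80,0,0,0,0]'; python3 look.py h3;  python3 - <<'E'
from h import *
cs=manip.camera('side')
img=cs['img'][200:380,200:360,::-1];cv2.imwrite('pics/h3_side.png',cv2.resize(img,None,fx=3,fy=3,interpolation=cv2.INTER_CUBIC))
E
```

```text
clock: 29.48
eef_pos: [493.8, 218.9, 236.4]
eef_rot: [-1.57, -0.003, -0.002]
wrist_force: [-0.0, -0.7, -0.7]
finger_gap: 56.5
t 29.48 pos [493.8 218.9 236.4] rot [-89.9  -0.2  -0.1] F [-0.  -0.7 -0.7] gap 56.5 q [ 0.35  0.27  1.54  0.    1.33 -1.22]
array([424.21943807, 219.28378032, 393.96515283]) array([ 2.89646268e+00, -1.50097648e-03,  1.56932440e+00])
```

View pics/h3_side.png

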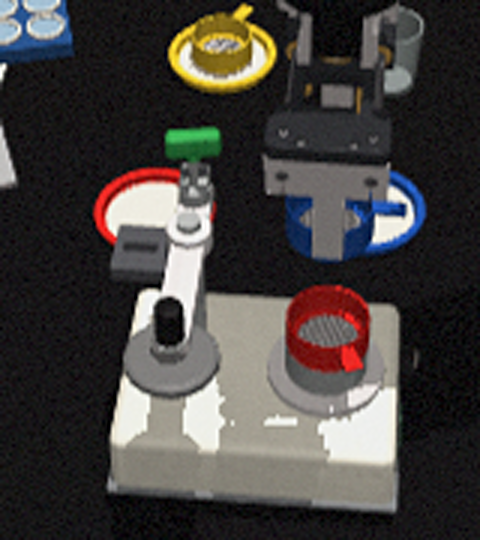

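View pics/h3.png

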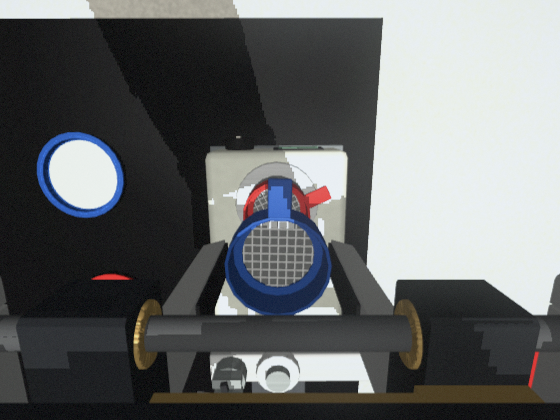

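```bash
python3 -m jog '[-1,-4,-12,0,0,0, -3,-8,-36,0,0,0, -6,-8,-70,0,0,0, -9,-8,-106,0,0,0, -12,-8,-142,0,0,0, -15,-8,-176,0,0,0, -17,-8,-202,0,0,0, -18.8,0,-218,0,0,0, -18.8,0,-224.9,0,0,0, -18.8,0,-224.9,0,0,0]'; python3 look.py i1 dish_blue; python3 -m jog '[0,15,0,0,0,0, 0,45,0,0,0,0, 0,80,0,0,0,0, 0,115,0,0,0,0, 0,142,0,0,0,0, 0,160,0,0,0,0, 0,172,0,0,0,0, 0,176,0,0,0,0, 0,176,0,0,0,0]';python3 look.py i2
```

```text
clock: 30.42
eef_pos: [473.7, -7.4, 234.0]
eef_rot: [-1.571, 0.001, -0.004]
wrist_force: [0.1, -0.1, 0.3]
finger_gap: 56.5
t 30.42 pos [473.7  -7.4 234. ] rot [-90.    0.1  -0.2] F [ 0.1 -0.1  0.3] gap 56.5 q [-0.09  0.12  1.72 -0.    1.3  -1.66]
dish_blue [([280.8, 193.9], 0.78)] m [([280.2, 176.3], 0.64, 3669), ([108.8, 185.1], 0.45, 3036)]
array([404.74323861,  -6.77560892, 391.78872258]) array([ 2.90042113e+00, -5.24974488e-04,  1.56730430e+00])
clock: 31.32
eef_pos: [474.0, -5.3, 57.8]
eef_rot: [-1.571, 0.001, -0.001]
wrist_force: [0.8, 0.0, -0.5]
finger_gap: 56.7
t 31.32 pos [474.   -5.3  57.8] rot [-90.    0.1  -0. ] F [ 0.8  0.  -0.5] gap 56.7 q [-0.09  0.36  1.89  0.    0.9  -1.66]
array([405.01563928,  -4.92302066, 215.62942091]) array([ 2.90056760e+00, -6.82128875e-04,  1.57052059e+00])
```

View pics/i2.png

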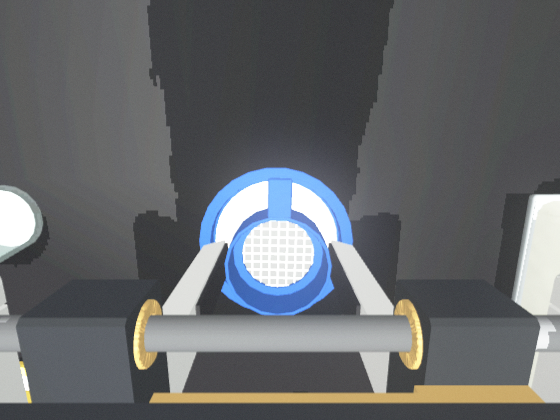

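```bash
python3 -m jog '[0,5,0,0,0,0, 0,10,0,0,0,0, 0,14,0,0,0,0, 0,16,0,0,0,0, 0,17,0,0,0,0, 0,17,0,0,0,0, 0,17,0,0,0,0]'; python3 -m jog '[0,1,0,0,0,0, 0,1,0,0,0,0, 0,1,0,0,0,0]';python3 -m jog '[0,1,0,0,0,0, 0,1,0,0,0,0, 0,1,0,0,0,0]'
```

```text
clock: 31.95
eef_pos: [474.3, -6.2, 41.4]
eef_rot: [-1.571, -0.0, -0.002]
wrist_force: [1.0, 0.3, -0.1]
finger_gap: 56.6
clock: 32.2
eef_pos: [474.2, -6.1, 40.4]
eef_rot: [-1.571, -0.0, -0.002]
wrist_force: [-0.1, -0.3, -0.1]
finger_gap: 56.6
clock: 32.45
eef_pos: [474.2, -6.1, 39.3]
eef_rot: [-1.571, 0.0, -0.002]
wrist_force: [-0.4, 0.7, 0.1]
finger_gap: 56.8
```

```bash
python3 -m jog '[0,0.7,0,0,0,0, 0,0.7,0,0,0,0, 0,0.7,0,0,0,0]'; python3 -m jog '[0,0.6,0,0,0,0, 0,0.6,0,0,0,0, 0,0.6,0,0,0,0]'
```

```text
clock: 32.7
eef_pos: [474.2, -6.1, 38.6]
eef_rot: [-1.571, 0.0, -0.002]
wrist_force: [0.9, -1.0, -0.6]
finger_gap: 56.8
clock: 32.95
eef_pos: [474.3, -6.1, 38.4]
eef_rot: [-1.571, -0.0, -0.002]
wrist_force: [-3.8, 1.3, 5.4]
finger_gap: 56.7
```

```bash
python3 -m jog '[0,-0.4,0,0,0,0, 0,-0.4,0,0,0,0, 0,-0.4,0,0,0,0, 0,-0.4,0,0,0,0, 0,-0.4,0,0,0,0, 0,-0.4,0,0,0,0]' 72; python3 -m jog '[0,-5,0,0,0,0, 0,-20,0,0,0,0, 0,-45,0,0,0,0, 0,-80,0,0,0,0, 0,-118,0,0,0,0, 0,-155,0,0,0,0, 0,-190,0,0,0,0, 10,-215,0,0,0,0, 20,-225,0,0,0,0, 20,-225,0,0,0,0]';  python3 look.py i3 sieve_blue
```

```text
clock: 33.45
eef_pos: [474.2, -6.1, 38.4]
eef_rot: [-1.571, 0.0, -0.002]
wrist_force: [-0.1, -0.0, 0.1]
finger_gap: 72.3
clock: 34.28
eef_pos: [495.6, -6.2, 266.3]
eef_rot: [-1.571, -0.005, -0.002]
wrist_force: [0.0, 0.0, -0.4]
finger_gap: 72.4
t 34.28 pos [495.6  -6.2 266.3] rot [-90.   -0.3  -0.1] F [ 0.   0.  -0.4] gap 72.4 q [-0.09  0.15  1.62  0.    1.37 -1.66]
sieve_blue [([274.6, 166.4], 0.91)] m [([277.9, 166.9], 0.62, 1908)]
array([425.70314601,  -5.64671605, 423.65699674]) array([ 2.89437720e+00, -1.19207928e-04,  1.56932373e+00])
```

View pics/i3.png

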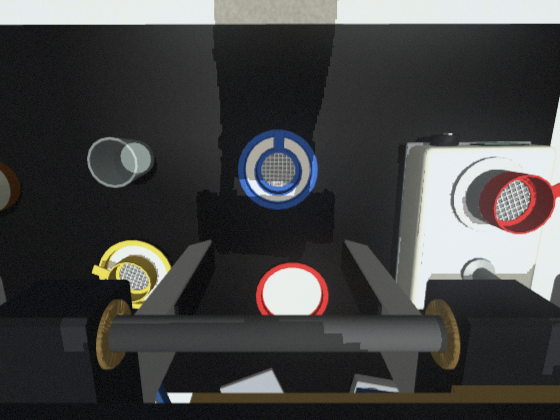

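```bash
python3 -m jog '[0,-2,15,0,2,0, 0,-4,40,0,5,0, 0,-5,75,0,8,0, -1,-5,112,0,11,0, -1,-5,148,0,14,0, -2,-5,182,0,15,0, -2,-5,206,0,15,0, -2,-5,220,0,15,0, -2,-5,224.7,0,15,0, -2,-5,224.7,0,15,0]' 94;  python3 look.py j1 sieve_red; python3 ov.py j1z 215 150 130 110 5 493.5 218.5 126
```

```text
clock: 35.27
eef_pos: [492.3, 218.6, 267.6]
eef_rot: [-1.572, 0.001, -0.263]
wrist_force: [0.5, -1.5, -0.1]
finger_gap: 94.2
t 35.27 pos [492.3 218.6 267.6] rot [-90.1   0.1 -15. ] F [ 0.5 -1.5 -0.1] gap 94.2 q [ 0.35  0.25  1.49 -0.    1.4  -0.96]
sieve_red [([275.5, 201.3], 0.57)] m [([278.0, 203.2], 0.72, 3146)]
array([425.65171506, 237.0685213 , 425.45803637]) array([2.90038632e+00, 3.73419584e-04, 1.30854212e+00])
```

View pics/j1.png

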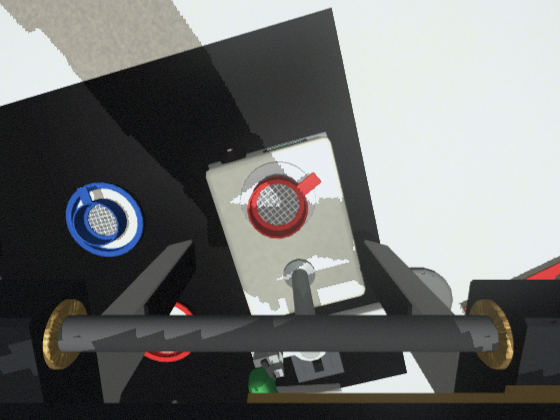

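View pics/j1z.png

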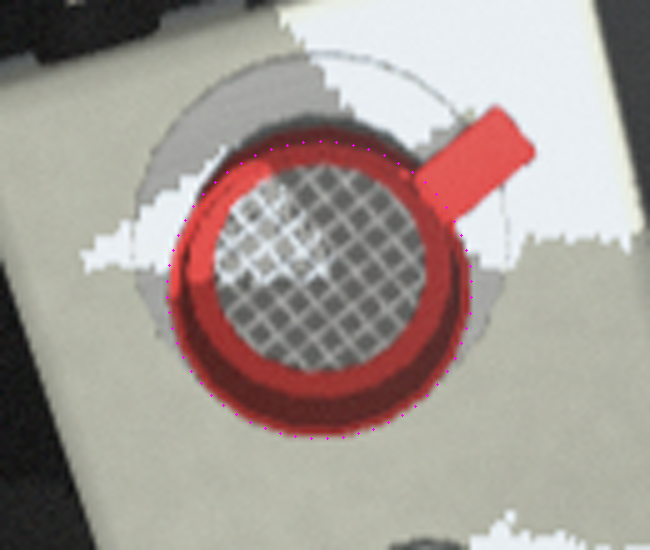

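```bash
python3 -m jog '[0.5,15,0,0,0,0, 1.2,45,0.2,0,0,0, 1.2,80,0.2,0,0,0, 1.2,106,0.2,0,0,0, 1.2,122,0.2,0,0,0, 1.2,132,0.2,0,0,0, 1.2,136.5,0.2,0,0,0, 1.2,137,0.2,0,0,0, 1.2,137,0.2,0,0,0]'; python3 -m jog '[0,0,0,0,0,0, 0,0,0,0,0,0, 0,0,0,0,0,0, 0,0,0,0,0,0, 0,0,0,0,0,0, 0,0,0,0,0,0, 0,0,0,0,0,0, 0,0,0,0,0,0]' 50 12; python3 look.py j2
```

```text
clock: 36.22
eef_pos: [494.3, 218.3, 132.4]
eef_rot: [-1.57, -0.001, -0.264]
wrist_force: [-0.8, -0.1, -0.0]
finger_gap: 94.1
clock: 36.88
eef_pos: [493.8, 218.5, 131.5]
eef_rot: [-1.571, -0.0, -0.264]
wrist_force: [-0.1, 0.6, 1.1]
finger_gap: 55.3
t 36.88 pos [493.8 218.5 131.5] rot [-90.   -0.  -15.1] F [-0.1  0.6  1.1] gap 55.3 q [ 0.35  0.38  1.65 -0.    1.11 -0.96]
array([427.00738508, 236.89583453, 289.25782244]) array([ 2.89921961e+00, -5.80614874e-04,  1.30754248e+00])
```

View pics/j2.png

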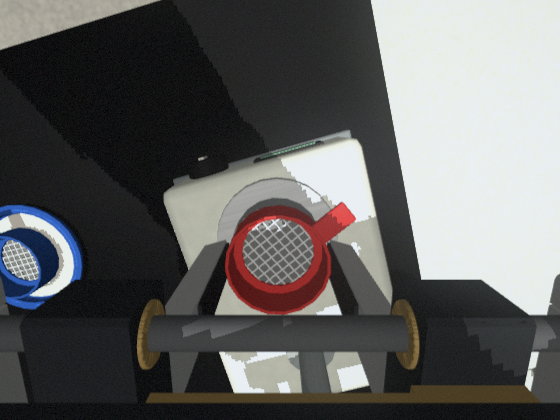

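```bash
python3 -m jog '[0,-2,0,0,0,0, 0,-6,0,0,0,0, 0,-14,0,0,0,0, 0,-28,0,0,0,0, 0,-48,0,0,0,0, 0,-75,0,0,0,0, 0,-105,0,0,0,0, 0,-135,0,0,0,0, 0,-158,0,0,0,0, 0,-167,0,0,0,0]'; python3 -m jog '[6,0,-13,0,0,0, 18,0,-40,0,0,0, 34,0,-72,0,0,0, 52,0,-104,0,0,0, 80,0,-125,0,0,0, 112,0,-140,0,0,0, 146,0,-150,0,0,0, 176,0,-157,0,0,0, 193,0,-160,0,0,0, 197.8,0,-160.3,0,0,0]';  python3 -m jog '[0,20,0,0,0,0, 0,40,0,0,0,0, 0,50,0,0,0,0, 0,50,0,0,0,0]'; python3 look.py j3 dish_red
python3 - <<'E'
from dish import *
c=manip.camera('wrist')
cs=manip.camera('side');cv2.imwrite('pics/j3_side.png',cs['img'][:,:,::-1])
E
```

```text
clock: 37.77
eef_pos: [494.3, 218.6, 302.7]
eef_rot: [-1.568, -0.004, -0.264]
wrist_force: [0.8, 1.2, 0.2]
finger_gap: 55.4
clock: 38.6
eef_pos: [644.3, 10.5, 296.6]
eef_rot: [-1.571, 0.002, -0.265]
wrist_force: [-0.1, 0.3, 0.2]
finger_gap: 55.3
clock: 38.93
eef_pos: [641.8, 12.7, 246.0]
eef_rot: [-1.572, 0.004, -0.263]
wrist_force: [-0.8, 0.7, -0.3]
finger_gap: 55.0
t 38.93 pos [641.8  12.7 246. ] rot [-90.1   0.2 -15.1] F [-0.8  0.7 -0.3] gap 55.0 q [-0.04  0.5   1.2   0.    1.44 -1.35]
dish_red [([278.4, 192.6], 0.88), ([71.8, 82.6], 0.31)] m [([277.0, 184.8], 0.72, 3991)]
array([575.66729218,  31.07148418, 403.98889984]) array([2.90345233e+00, 3.68807904e-04, 1.30801784e+00])
```

View pics/j3.png

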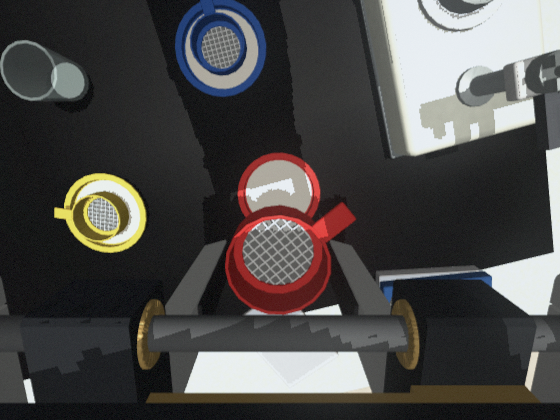

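View pics/j3_side.png

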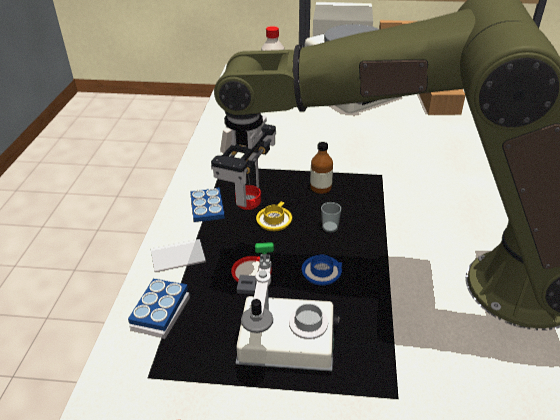

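Run:
```python
from h import *
c=manip.camera('wrist')
print(atz(c,(279,194),12),atz(c,(278.4,192.6),0))
im=c['img'][140:300,200:370,::-1].copy();im=cv2.resize(im,None,fx=4,fy=4,interpolation=cv2.INTER_CUBIC)[:600]
for col,(x,y) in {(255,0,255):(643.5,12.5),(0,255,0):(641.5,13.5)}.items():
  for a in np.linspace(0,2*np.pi,80):
    p=(proj(c,(x+49*np.cos(a),y+49*np.sin(a),12))-[200,140]+.5)*4-.5
    cv2.circle(im,(int(p[0]),int(p[1])),1,col,-1)
cv2.imwrite('pics/j4.png',im);st()
```

```text
[649.20905806  13.13740311  12.        ] [649.53845318  12.34325798   0.        ]
t 39.23 pos [643.2  12.2 249.7] rot [-90.   -0.1 -15.1] F [ 0.1 -0.5 -0.6] gap 55.3 q [-0.04  0.5   1.2  -0.    1.45 -1.35]
```

View pics/j4.png

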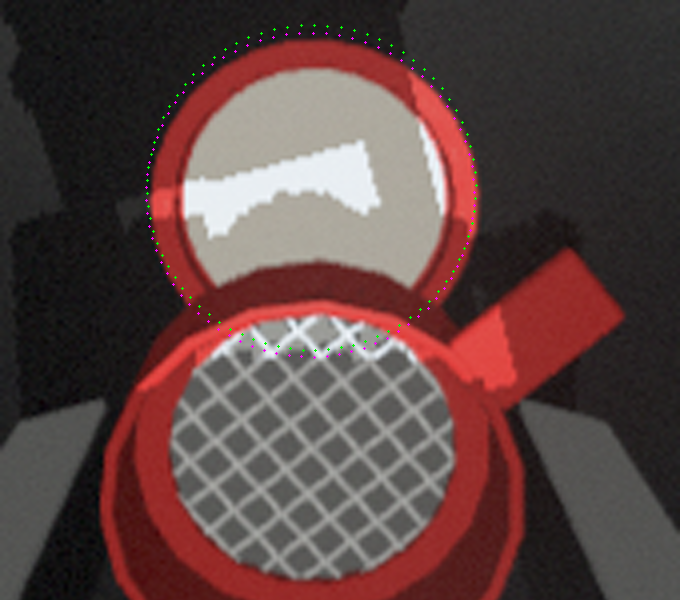

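```bash
python3 -m jog '[1,15,0.5,0,0,0, 2.1,45,0.9,0,0,0, 2.1,80,0.9,0,0,0, 2.1,115,0.9,0,0,0, 2.1,145,0.9,0,0,0, 2.1,168,0.9,0,0,0, 2.1,182,0.9,0,0,0, 2.1,188,0.9,0,0,0, 2.1,188,0.9,0,0,0, 2.1,188,0.9,0,0,0]';python3 look.py j5
```

```text
clock: 40.07
eef_pos: [646.0, 12.4, 61.9]
eef_rot: [-1.57, -0.002, -0.264]
wrist_force: [1.0, 0.1, -0.7]
finger_gap: 55.2
t 40.07 pos [646.   12.4  61.9] rot [-90.   -0.1 -15.1] F [ 1.   0.1 -0.7] gap 55.2 q [-0.04  0.68  1.37 -0.    1.09 -1.34]
array([578.90684851,  30.90063117, 219.52549074]) array([ 2.89743656e+00, -9.63329238e-04,  1.30751631e+00])
```

View pics/j5.png

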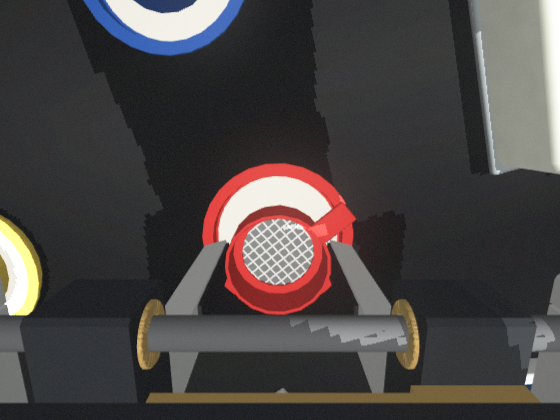

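Centred like the earlier two (dish rim from (204,235) to (353,235), sieve in the middle). Lowering to contact.

```bash
python3 -m jog '[0,5,0,0,0,0, 0,10,0,0,0,0, 0,14,0,0,0,0, 0,17,0,0,0,0, 0,19,0,0,0,0, 0,19,0,0,0,0, 0,19,0,0,0,0]'; python3 -m jog '[0,1,0,0,0,0, 0,1,0,0,0,0, 0,1,0,0,0,0]'
```

```text
clock: 40.7
eef_pos: [645.3, 12.5, 41.4]
eef_rot: [-1.571, 0.0, -0.264]
wrist_force: [-0.1, -1.1, 0.5]
finger_gap: 55.1
clock: 40.95
eef_pos: [645.3, 12.5, 40.5]
eef_rot: [-1.571, -0.0, -0.264]
wrist_force: [-0.6, 0.3, -0.5]
finger_gap: 55.3
```

```bash
python3 -m jog '[0,0.8,0,0,0,0, 0,0.8,0,0,0,0, 0,0.8,0,0,0,0]'; python3 -m jog '[0,0.6,0,0,0,0, 0,0.6,0,0,0,0, 0,0.6,0,0,0,0]'
```

```text
clock: 41.2
eef_pos: [645.2, 12.5, 39.7]
eef_rot: [-1.571, 0.0, -0.264]
wrist_force: [0.1, 0.9, 0.3]
finger_gap: 54.9
clock: 41.45
eef_pos: [645.3, 12.4, 39.5]
eef_rot: [-1.571, -0.0, -0.264]
wrist_force: [-3.1, 0.1, 5.8]
finger_gap: 55.0
```

```bash
python3 -m jog '[0,-0.4,0,0,0,0, 0,-0.4,0,0,0,0, 0,-0.4,0,0,0,0, 0,-0.4,0,0,0,0, 0,-0.4,0,0,0,0, 0,-0.4,0,0,0,0]' 72; python3 -m jog '[0,-5,0,0,0,0, 0,-20,0,0,0,0, 0,-45,0,0,0,0, 0,-80,0,0,0,0, 0,-118,0,0,0,0, 0,-155,0,0,0,0, 0,-190,0,0,0,0, 0,-225,0,0,0,0, 0,-255,0,0,0,0, 0,-255,0,0,0,0]'; python3 -m jog '[-5,0,-10,0,0,0, -15,0,-30,0,0,0, -20,0,-50,0,0,0, -20,0,-60,0,0,0, -20,0,-60,0,0,0, -20,0,-60,0,0,0]';  python3 look.py k1 sieve_red sieve_blue sieve_yellow plunger clamp_knob beaker bottle;  python3 - <<'E'
from h import *
cs=manip.camera('side')
cv2.imwrite('pics/k1_side.png',cv2.resize(cs['img'][130:390,180:400,::-1],None,fx=2.3,fy=2.3,interpolation=cv2.INTER_CUBIC))
ct=manip.camera('top')
cv2.imwrite('pics/k1_top.png',cv2.resize(ct['img'][110:300,150:450,::-1],None,fx=2.5,fy=2.5,interpolation=cv2.INTER_CUBIC))
for n in('beaker','bottle','dish_red','dish_blue'):
  for c in (cs,ct): print(n,[np.round(x['xy'],1).tolist() for x in manip.masks_of(n,c)[:1]],[np.round(x['xy'],1).tolist() for x in manip.tip_of(n,c)[:1]])
E
```

```text
clock: 41.95
eef_pos: [645.2, 12.4, 39.4]
eef_rot: [-1.571, 0.0, -0.264]
wrist_force: [0.1, 0.1, -0.1]
finger_gap: 71.7
clock: 42.78
eef_pos: [646.3, 12.5, 302.1]
eef_rot: [-1.569, -0.01, -0.264]
wrist_force: [0.5, 0.1, -0.4]
finger_gap: 72.3
clock: 43.28
eef_pos: [610.6, -40.3, 294.5]
eef_rot: [-1.571, -0.0, -0.264]
wrist_force: [0.4, 0.1, -0.4]
finger_gap: 71.9
t 43.28 pos [610.6 -40.3 294.5] rot [-90.   -0.  -15.2] F [ 0.4  0.1 -0.4] gap 71.9 q [-0.13  0.4   1.23  0.    1.51 -1.43]
sieve_red [([323.0, 195.3], 0.84), ([18.3, 161.4], 0.47)] m [([324.0, 197.4], 0.6, 1676), ([303.2, 189.2], 0.21, 2322)]
sieve_blue [([276.3, 70.5], 0.6)] m [([271.9, 64.1], 0.86, 2240)]
sieve_yellow [([168.5, 213.7], 0.96)] m [([163.0, 215.4], 0.75, 1749)]
plunger [] m [([307.7, 184.5], 0.33, 2474)]
clamp_knob [([273.5, 67.3], 0.66)] m [([547.8, 112.4], 0.77, 733)]
beaker [([138.6, 98.2], 0.89), ([170.7, 212.7], 0.33)] m [([121.4, 92.2], 0.58, 2586)]
bottle [([20.6, 160.7], 0.57)] m [([15.3, 162.9], 0.72, 1867)]
array([543.7748894 , -21.79567483, 452.23642697]) array([ 2.89912013e+00, -7.52605474e-04,  1.30666348e+00])
beaker [[329.4, 216.9]] [[330.1, 226.7]]
beaker [[343.2, 238.8]] [[342.0, 240.7]]
bottle [[323.8, 169.2]] [[322.2, 184.7]]
bottle [[408.0, 225.2]] [[405.7, 229.3]]
dish_red [[235.8, 270.6]] [[251.0, 270.8]]
dish_red [] [[268.9, 178.1]]
dish_blue [[316.9, 278.9]] [[322.0, 269.4]]
dish_blue [] [[342.1, 188.3]]
```

View pics/k1.png

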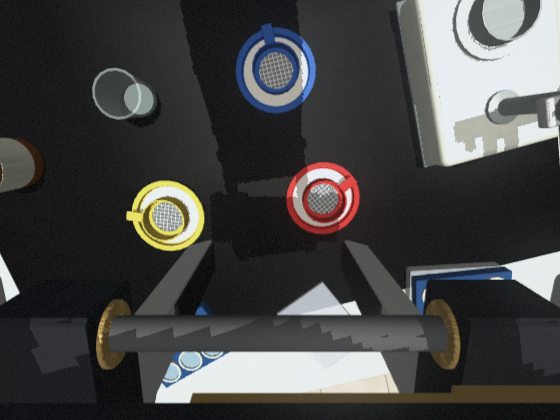

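View pics/k1_side.png

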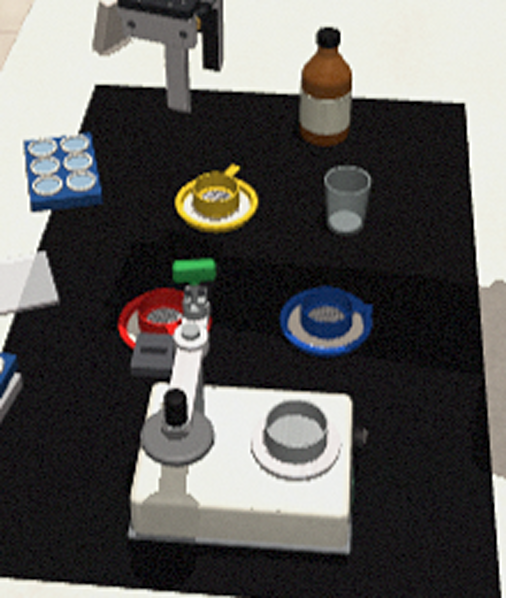

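View pics/k1_top.png

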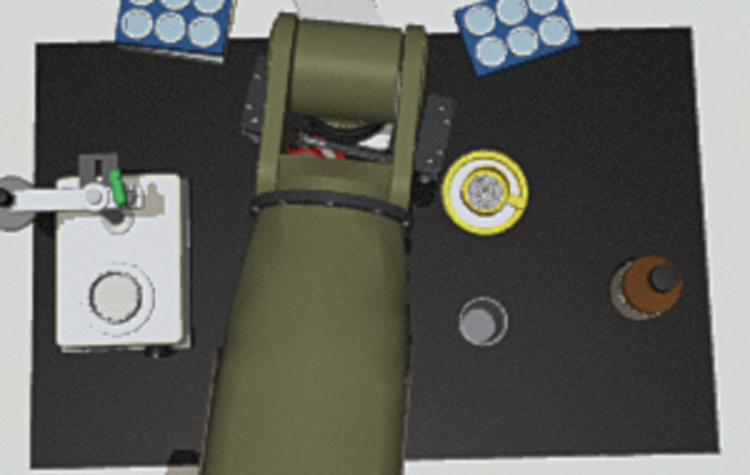

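Run:
```python
from h import *
ct=manip.camera('top');cs=manip.camera('side')
r=[manip.tip_of('clamp_knob',c)[:1] for c in (cs,ct)];q=[manip.tip_of('plunger',c)[:1] for c in (cs,ct)]
if all(r): print('knob',tri([(cs,r[0][0]['xy']),(ct,r[1][0]['xy'])]))
if all(q): print('pl',tri([(cs,q[0][0]['xy']),(ct,q[1][0]['xy'])]))
st(); print(manip.sign_off())
```

```text
knob (array([504.77823025, 246.58002506, 441.13178481]), [27.63588334374239, 27.635883343742492])
pl (array([581.14829751, 184.85421412, 244.67628017]), [7.334098276978111, 7.334098276978289])
t 45.23 pos [610.3 -40.3 294.5] rot [-90.    0.  -15.1] F [-0.9  0.   0.2] gap 72.1 q [-0.13  0.4   1.23  0.    1.51 -1.43]
the job is handed in; nothing more can be done
None
```

The sieve column is stripped and the job is handed in at 45 s of the 122 s allowed. The plunger is latched out, the clamp arm is a quarter turn aside, and each sieve stands in the dish of its own colour.

**What I did**
- **Plunger:** I lifted it 11 mm and twisted it 80°. It stayed up when I let go.
- **Clamp arm:** I swung it with its cover about 90° to the left, pushing the knob with the gripper.
- **Sieves:** I took yellow, blue and red off in turn. Each was lowered until it touched the dish floor (5 to 10 N) and only then released.

**What the last checks showed**
- **Sieves:** The final wrist and side pictures show all three upright inside their dishes.
- **Plunger:** Two views put it about 245 mm up, against 235 at rest, so it is still latched. The two sight lines missed each other by about 7 mm.
- **Beaker and bottle:** In the side and top pictures they sit where they were at the start, to within a few pixels.
- **Gripper:** It ended about 295 mm up, touching nothing.

**What went wrong or disagreed**
- **Bar pressed once:** While I grasped the yellow sieve, the wrist read 5 to 7 N upward. The gripper's body was probably resting on the latched plunger bar. The bar stayed latched, and I turned the gripper differently for the other two sieves.
- **Knob position:** The last network fix was useless: it put the knob at z = 441 with a 28 mm miss. The quarter turn therefore rests on the gripper's final position (about 89.6° by my reckoning) and on the top and side pictures, where the arm looks square.
- **Red dish from above:** The robot arm hid it in the last top picture, so the red sieve is confirmed only from the wrist and side views.

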